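# Load probes into the disinfecting pot and lock its bayonet ring

## Task

Open the steel pot: turn its teal ring a quarter turn anticlockwise and set the lid down flat on the clear space to the robot's right; also tip every loaded tube mouth-down so that its probe slides out against the stop. Only when the pot is open and all probes are showing, lay the probes in the pot. Then put the lid back fully home, turn the ring clockwise until it clicks locked, and leave the other things on the trolley alone.

Things in the scene. Friction and masses are not known exactly. Their poses are not given: they have to be found in the camera images.
- pot: Round steel pot fixed to the trolley top: inside diameter 132 mm, outside 148, 172 over its teal ring, floor 6 mm and rim 45 mm above the trolley top. Origin: centre of its underside; z up; +-x: where the open ring's inward tabs stand, +-y: its wings. A green spring strut, 30 mm high, lies below the ring between +x and -y, pivoting 118 mm from the axis.
- ring (a joint): Teal bayonet ring turning on the pot about its axis. 0 = locked (start within 0.03; end stop); grows anticlockwise seen from above; 1.571 = quarter turn, open, end stop. An over-centre spring holds it locked (0.3 N m), resists most at mid-turn (0.5 N m); the dead point is at 0.67: below it the spring snaps the ring to 0, above it eases it towards 1.571, where it stays.
- wing_a (a point): Middle of the top of an upright wing of the ring (turns with it); on the pot's +y side when open, +x side when locked. Wing: 12 mm thick along the turning direction, 28 mm long radially (80 to 108 mm from the axis; this point at 94 mm), top 84 mm above the trolley top, upper 27 mm free above the ring.
- wing_b (a point): The same point of the opposite wing: on the pot's -y side when open, -x side when locked. The ring also has two inward tabs, on the pot's +x and -x sides when open: 28 mm wide, 52 to 57 mm above the trolley top, reaching in to 69.5 mm from the axis. The lid passes them only with its flats turned to them; after a quarter turn they lie over the lid's edge.
- lid: Loose aluminium lid, about 250 g: disc 152 mm across, 5 mm thick, with two flats 134 mm apart facing its +-x (teal marks), on a spigot 124 mm across, 5 mm deep, that enters the pot. Origin: centre of the spigot's underside; z up. Seated (as at the start), origin 40 mm above the trolley top on the pot's axis, flats towards the pot's +-x within 6 degrees. A clear space lies about x 0.52, y -0.38.
- lid_handle (a point): Middle of the top of the lid's black bar handle, 38 mm above the lid's origin. Bar: 56 mm along the lid's x, 12 mm across (along y), 28 mm tall above the disc.
- probe_1: Round steel probe with a grip end in orange, 100 mm long, 12 mm diameter, 60 g. Origin: its middle; x along it, pointing away from the coloured end. It starts wholly inside the level tube of stand_1, coloured end next to the mouth, its axis 75 mm up. It may be absent (None): then that tube is empty.
- stand_1: Fixed stand of tipping tube 1. Origin: on the trolley top under the pivot; -x is the way the tube's mouth points. The pivot is 75 mm up, along y, between steel cheeks (20 to 25 mm either side, 88 mm high). The mouth is 8 mm behind the pivot; two wires, 11 mm wide over all, run under the probe to a stop plate 72 mm before the pivot, only 4 mm above the probe's underside.
- tube_1 (a joint): Tilt of tube 1 about its pivot: 0 = level (start, stop), 0.45 = mouth fully down (stop); stays where left (friction 0.12 N m). Clear tube, 30 mm inside, closed end 112 mm behind the pivot; the probe's axis passes through the pivot. Runners are slippery: tipped beyond 0.25 the probe slides until its coloured end meets the stop plate, 80 mm exposed before the mouth, 20 mm still inside.
- tab_1 (a point): Middle of the top of tube 1's teal thumb tab (30 x 36 mm), 90 mm before the pivot, just beyond the stop plate; pressing it straight down some 39 mm (about 2 N) tips the tube. To free a slid-out probe: grip it across from above, raise it 6 to 10 mm square to the tube (12 mm play above it in the tube), draw it 30 mm along the slope, lift.
- probe_2: Round steel probe with a grip end in blue, 100 mm long, 12 mm diameter, 60 g. Origin: its middle; x along it, pointing away from the coloured end. It starts wholly inside the level tube of stand_2, coloured end next to the mouth, its axis 75 mm up. It may be absent (None): then that tube is empty.
- stand_2: Fixed stand of tipping tube 2. Origin: on the trolley top under the pivot; -x is the way the tube's mouth points. The pivot is 75 mm up, along y, between steel cheeks (20 to 25 mm either side, 88 mm high). The mouth is 8 mm behind the pivot; two wires, 11 mm wide over all, run under the probe to a stop plate 72 mm before the pivot, only 4 mm above the probe's underside.
- tube_2 (a joint): Tilt of tube 2 about its pivot: 0 = level (start, stop), 0.45 = mouth fully down (stop); stays where left (friction 0.12 N m). Clear tube, 30 mm inside, closed end 112 mm behind the pivot; the probe's axis passes through the pivot. Runners are slippery: tipped beyond 0.25 the probe slides until its coloured end meets the stop plate, 80 mm exposed before the mouth, 20 mm still inside.
- tab_2 (a point): Middle of the top of tube 2's teal thumb tab (30 x 36 mm), 90 mm before the pivot, just beyond the stop plate; pressing it straight down some 39 mm (about 2 N) tips the tube. To free a slid-out probe: grip it across from above, raise it 6 to 10 mm square to the tube (12 mm play above it in the tube), draw it 30 mm along the slope, lift.
- probe_3: Round steel probe with a grip end in red, 100 mm long, 12 mm diameter, 60 g. Origin: its middle; x along it, pointing away from the coloured end. It starts wholly inside the level tube of stand_3, coloured end next to the mouth, its axis 75 mm up. It may be absent (None): then that tube is empty.
- stand_3: Fixed stand of tipping tube 3. Origin: on the trolley top under the pivot; -x is the way the tube's mouth points. The pivot is 75 mm up, along y, between steel cheeks (20 to 25 mm either side, 88 mm high). The mouth is 8 mm behind the pivot; two wires, 11 mm wide over all, run under the probe to a stop plate 72 mm before the pivot, only 4 mm above the probe's underside.
- tube_3 (a joint): Tilt of tube 3 about its pivot: 0 = level (start, stop), 0.45 = mouth fully down (stop); stays where left (friction 0.12 N m). Clear tube, 30 mm inside, closed end 112 mm behind the pivot; the probe's axis passes through the pivot. Runners are slippery: tipped beyond 0.25 the probe slides until its coloured end meets the stop plate, 80 mm exposed before the mouth, 20 mm still inside.
- tab_3 (a point): Middle of the top of tube 3's teal thumb tab (30 x 36 mm), 90 mm before the pivot, just beyond the stop plate; pressing it straight down some 39 mm (about 2 N) tips the tube. To free a slid-out probe: grip it across from above, raise it 6 to 10 mm square to the tube (12 mm play above it in the tube), draw it 30 mm along the slope, lift.
- saline: Bystander: clear saline bottle, 64 mm across, 160 mm tall; origin at the centre of its underside. Leave alone.
- vial_a: Bystander: small vial with red cap, 26 mm across, 45 mm tall; origin at the centre of its underside. Leave alone.
- vial_b: Bystander: small amber vial, 26 mm across, 45 mm tall; origin at the centre of its underside. Leave alone.
- gallipot: Bystander: steel gallipot, 70 mm across, 40 mm tall; origin at the centre of its underside. Leave alone.
- tape: Bystander: roll of white tape, 64 mm across, 24 mm tall; origin at the centre of its underside. Leave alone.
- swab_pack: Bystander: blue swab box, 70 x 110 x 35 mm; origin at the centre of its underside. Leave alone.
Not all that is in view belongs to the job. Leave any blue look-alike of the stand_3 alone.

How it is judged (in metres and radians):
On the way, in this order (a step that is already met when the one before it is completed fails the run):
1. the lid lies flat on the trolley to the right of the pot and every probe present has slid out against the stop of its tipped tube (horizontal distance between lid and pot above 0.15 m and height (world z) of lid below 0.01 m and angle between lid's own z axis and vertical below 0.1 rad and world y of lid below -0.2 m and x of probe_1 in the frame of stand_1 between -0.04 and -0.008 m and angle between each of probe_1, probe_2, probe_3's own x axis and vertical below 1.32 rad and x of probe_2 in the frame of stand_2 between -0.04 and -0.008 m and x of probe_3 in the frame of stand_3 between -0.04 and -0.008 m), for 0.2 s.
2. every probe present lies in the pot (horizontal distance between each of probe_1, probe_2, probe_3 and pot below 0.045 m and z of probe_1 in the frame of pot between 0.005 and 0.042 m and z of probe_2 in the frame of pot between 0.005 and 0.042 m and z of probe_3 in the frame of pot between 0.005 and 0.042 m), for 0.2 s.
3. the lid is fully home on the pot with the ring still open (horizontal distance between lid and pot below 0.007 m and z of lid in the frame of pot between 0.036 and 0.0435 m and angle between lid's own z axis and vertical below 0.06 rad and value of joint ring above 1.1 rad), for 0.2 s.
4. the ring is turned to its locked stop (value of joint ring below 0.07 rad), for 0.2 s.
At the end, for the whole second after the job is handed in: Every probe present lies in the pot (middle within 45 mm of its axis and below the rim), the lid is home (within 7 mm of the axis, origin 36 to 43.5 mm above the trolley top, level within 0.06 rad), the ring is within 0.07 rad of its locked stop and all is at rest (all of step 2 and horizontal distance between lid and pot below 0.007 m and z of lid in the frame of pot between 0.036 and 0.0435 m and angle between lid's own z axis and vertical below 0.06 rad and value of joint ring below 0.07 rad and linear speed of lid below 0.02 m/s and velocity of joint ring below 0.05 rad/s); the robot touches nothing.
It fails at once if a bystander is tipped over or shifted by more than 40 mm (distance of any of saline, vial_a, vial_b, gallipot, tape, swab_pack from where it was at the start of the episode above 0.04 m or angle between any of saline, vial_a, vial_b, gallipot, tape, swab_pack's own z axis and vertical above 0.5 rad).
Of probe_1, probe_2, probe_3 only 2 to 3 are there at a start; the rules pass over those that are not, and their reading is None.
At some moment in a run one of lid may be knocked a few centimetres aside while the robot is not near it.
Once in a run the grip may slacken for a moment while it holds something.
It also fails if it takes over 210 s, if anything falls off the work surface, if the arm or the gripper's body presses on something with over 40 N, if the wrist force passes 120 N, or if a joint passes its speed limit or range.

## Robot

A 6-joint arm with a two-finger parallel gripper is mounted at the origin on the work surface. World frame = base frame: x ahead of the robot, y to its left, z up, the work surface at z = 0. Lengths are in mm, angles in rad, forces in N, time in s.
With the tool pointing down it reaches from about 300 to 850 mm from the base axis. Payload 4.2 kg.
Tool frame: the origin (TCP) lies at the very end of the fingers, on their centre line; the grasp point (between the pads) lies manip.tcp_to_grasp behind it (manip.tcp_to_grasp is the distance from the TCP to the grasp point, in mm); z points along the fingers, x is the direction in which the jaws open and shut, and the axes are right-handed (so a half turn about z gives the same grasp; the last joint's range is limited). The gripper opens to 91 mm and grips with 3 to 60 N. Pads are 32 mm wide; open, the fingers measure 118 mm over their backs; the gripper's body (76 mm by 178 mm) begins 60 mm behind the grasp point.
Start: joints at [1.098, 0.32, 1.565, -0, 1.257, -0.02], TCP at [251.559, 517.07, 213.976] pointing down, gripper open.
Joint ranges: [-3.11, 3.11], [-0.84, 2.01], [0.21, 2.61], [-1.34, 4.49], [0.05, 2.63], [-2.56, 2.56]. Speed limits (rad/s): [2.57, 2.57, 3.14, 3.14, 3.14, 3.14].

## Interface

Orientations are given as a unit quaternion [x, y, z, w].
In Python, from workcell import manip, imaging, boxes_of, place_of gives the robot as it stands. The module is installed in compiled form; this text tells all that it offers.
- The arm moves only by the shell command python3 -m handwheel 'ROWS' [FORCE]. ROWS is JSON, a list of rows, each an object with "claw": the closure, from 0 (fully open) to 1 (shut); "travel": the shift along the tool's x, y, z as a fraction of full scale, a list of three; "rotation": the turn, a rotation vector about the tool's x, y, z as a fraction of full scale, a list of three. A call has 1 to 8 rows; each row shifts and turns the commanded pose from where the row before left it, along the tool's axes as they then stand; what a row does not reach is not made up. Full scale, the value 1, is 0.8 m for a shift and pi/4 rad for a turn. A row lasts 1/8 s, in which the tool goes at most 62.5 mm and 10.7 degrees, less where a joint would pass 70% of its speed; a pose out of reach is approached as far as the arm can. A call with a number of a shift or a turn outside -1 to 1 is refused whole. A call with a gripper value outside its range is refused whole. The fingers move at their own pace and stop on an object; FORCE is the grip in N (left out, the last holds). Time passes only in rows, so rows that do not move let the fingers close. It gives the time, the measured TCP pose, the force and the opening at its end, in the units of the state.
- manip.get_obs(): the state, without advancing time (a new reading comes with each control period).
- imaging.read_camera(name): name is "scene" or "top" or "wrist"; returns the picture (384x512x3 uint8, blue, green, red); there is no depth.
- imaging.camera_model(name): a dict with "fx", "fy", "cx", "cy" (pixels), "camera_from_world" (4x4, takes a point from world to camera coordinates); the wrist camera has in their place "hand_eye" (4x4, takes a point from camera to tool coordinates, whose origin is the TCP and whose axes are the tool frame's). Camera axes: x right, y up, looking along -z (the intrinsics and any distortion apply to the point x, -y, -z); pixel columns grow to the right and rows downward; lengths in mm; the calibration is good to about 2 mm. A picture is of the moment at which its call begins: read the wrist's pose just before it. camera_model takes no time and is no camera call.
- manip.close_job(): hands the job in, once; it reports no verdict.
Trained networks look in the newest picture that a camera, given by its name, has taken for a name from the list of things; names that differ only in an ending like _2 or _b are one class to them, and where a whole thing is asked for, a point or a joint stands for the part that bears it (a point fixed in the world has none). Each returns a list of dicts, best first, with "score" (0 to 1); they miss things now and then, are a little off and sometimes report something else, mostly with a low value. They report only what shows in the picture. A call takes as long as a camera call. They do not tell look-alikes from the thing itself.
- boxes_of(label, camera): "xyz" ([x, y, z] in mm, in world coordinates, good to about 4 mm: the middle of the surface that is visible of it).
- place_of(label, camera): "xyz" ([x, y, z] in mm, in world coordinates, good to about 4 mm: a listed point, or the origin of a listed thing).
The state is a dict: "time": time; "joints": joint angles; "joint_vel": joint speeds; "tau": joint torques, N m; "tcp_pos": TCP position; "ee_rot": TCP orientation; "wrist_force": force on the tool from outside, world axes, zero at the start; "moment": the same for the moment, N m; "opening": opening from 0.0 (shut) to 1.0 (fully open).
Only numpy, scipy, OpenCV 4.12 (cv2) and the standard library are available. Lean on these libraries where they do the work, as an engineer would, in place of code of your own. Each camera call takes 0.05 s, during which the arm holds its last target. There are 200 camera calls.

## Working session

There is one attempt and no reset: what is moved stays moved. The work goes in short steps, Python scripts to look and compute and a shell command to move; the robot and the scene stay as the last step left them, time stands still between calls to the robot, and variables do not carry over. Pictures are saved under pics/ and viewed, about 12 in all and at most 16, crops included, and the job is handed in when it is done.

```bash
mkdir -p pics
cat > h.py <<'E'
import numpy as np, cv2
from workcell import manip, imaging, boxes_of, place_of
from scipy.spatial.transform import Rotation as R
def look(c,n,crop=None,s=1):
    im=imaging.read_camera(c)
    if crop: im=im[crop[1]:crop[3],crop[0]:crop[2]]
    cv2.imwrite(f'pics/{n}.png',cv2.resize(im,None,fx=s,fy=s,interpolation=cv2.INTER_CUBIC)); return im
def W2C(c):
    m=imaging.camera_model(c)
    if 'camera_from_world' in m: return m,np.array(m['camera_from_world'])
    o=manip.get_obs(); T=np.eye(4); T[:3,:3]=R.from_quat(o['ee_rot']).as_matrix(); T[:3,3]=o['tcp_pos']
    return m,np.linalg.inv(T@np.array(m['hand_eye']))
def proj(c,p):
    m,T=W2C(c); q=T@np.append(p,1.); return np.array([m['cx']+m['fx']*q[0]/-q[2], m['cy']+m['fy']*-q[1]/-q[2]])
def unproj(c,u,v,z):
    m,T=W2C(c); Ti=np.linalg.inv(T); d=Ti[:3,:3]@np.array([(u-m['cx'])/m['fx'],-(v-m['cy'])/m['fy'],-1]); o=Ti[:3,3]
    return o+d*(z-o[2])/d[2]
def step(target=None,yaw=None):
    """tool-frame shift (fractions) and z-turn to reach a world target with tool down"""
    o=manip.get_obs(); r=R.from_quat(o['ee_rot']); 
    return r.inv().apply(np.array(target)-o['tcp_pos'])/800
E
python3 - <<'E'
from h import *
for k in ['scene','top']:
    m=imaging.camera_model(k); print(k,{a:b for a,b in m.items() if a!='camera_from_world'})
print(imaging.camera_model('wrist')); print(manip.tcp_to_grasp); print(manip.get_obs())
a=look('scene','s0');b=look('top','t0')
for l in ['pot','wing_a','lid','lid_handle','stand_1','tab_1','saline','vial_a','gallipot','tape','swab_pack','probe_1','tube_1']:
    for r in place_of(l,'top') if l!='tube_1' else boxes_of(l,'top'): print(l,round(r['score'],2),np.round(r['xyz'],0),np.round(proj('top',r['xyz'])))
E
```

```text
scene {'fx': 484.8164898213433, 'fy': 484.8164898213433, 'cx': 258.3199558830529, 'cy': 197.48288786215323}
top {'fx': 397.5270563655865, 'fy': 397.5270563655865, 'cx': 251.76461476068852, 'cy': 190.7498357346209}
{'fx': 336.30101121176176, 'fy': 336.30101121176176, 'cx': 256.1777801071895, 'cy': 192.82481563135713, 'hand_eye': array([[ 9.99999874e-01,  7.46804000e-05,  4.95873290e-04,
         1.26067324e+00],
       [ 1.94089972e-04, -9.69418798e-01, -2.45412218e-01,
        -6.99609969e+01],
       [ 4.62381406e-04,  2.45412284e-01, -9.69418690e-01,
        -1.69743440e+02],
       [ 0.00000000e+00,  0.00000000e+00,  0.00000000e+00,
         1.00000000e+00]])}
18.8
{'time': 0.0, 'joints': array([ 1.09796763e+00,  3.20278845e-01,  1.56565964e+00, -1.67135255e-05,
        1.25741292e+00, -2.00109050e-02]), 'joint_vel': array([ 2.03855064e-03,  3.68658198e-04,  2.47173898e-04, -7.52821984e-05,
       -9.44469667e-04,  1.33073157e-03]), 'tau': array([ 4.53368903e-04, -4.12458944e+01, -2.31968129e+01,  7.26666790e-02,
        4.56206140e-02, -1.35862451e-04]), 'tcp_pos': array([251.342
[... 601 characters left out ...]
tand_1 0.82 [576. 259.   2.] [167. 173.]
stand_1 0.7 [752.  53.  -1.] [250. 109.]
stand_1 0.63 [556. 398.   3.] [112. 180.]
tab_1 0.97 [452. 139.  74.] [210. 222.]
tab_1 0.67 [462. 381.  74.] [106. 215.]
tab_1 0.65 [751.  52.  -1.] [251. 109.]
tab_1 0.61 [222. 251.  73.] [156. 324.]
tab_1 0.55 [490. 242.  75.] [166. 205.]
saline 0.87 [753.  50.   0.] [252. 108.]
vial_a 0.65 [392.  36.   1.] [253. 249.]
vial_a 0.64 [ 746. -202.    0.] [349. 114.]
vial_a 0.35 [556. 399.   4.] [111. 180.]
gallipot 0.89 [ 708. -325.    5.] [397. 129.]
tube_1 0.96 [591. 401.  92.] [ 98. 159.]
tube_1 0.93 [577. 134.  93.] [213. 168.]
tube_1 0.93 [352. 246.  87.] [160. 265.]
tube_1 0.81 [612. 253.  89.] [163. 152.]
```

```bash
ls
```

```text
h.py
pics
```

View pics/t0.png

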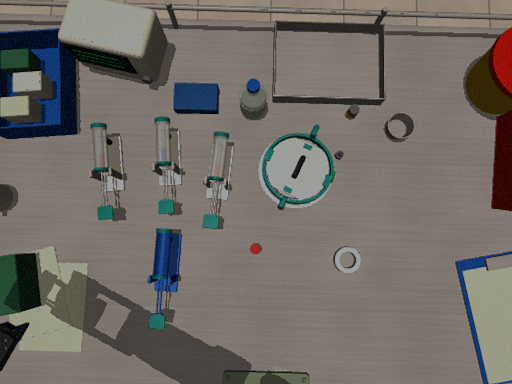

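View pics/s0.png

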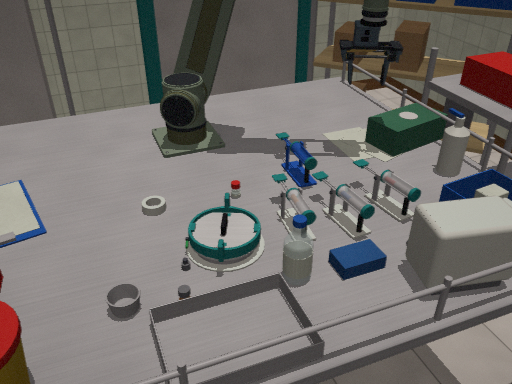

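Run:
```python
from h import *
a=imaging.read_camera('top')[105:235,80:345]; b=imaging.read_camera('scene')[150:290,165:430]
a=cv2.resize(a,None,fx=3,fy=3,interpolation=2);b=cv2.resize(b,None,fx=3,fy=3,interpolation=2)
cv2.imwrite('pics/c1.png',cv2.resize(np.vstack([a,b]),None,fx=.73,fy=.73,interpolation=cv2.INTER_AREA))
for l in ['pot','wing_a','lid','lid_handle','stand_1','tab_1','probe_1']:
    for r in place_of(l,'scene'): print(l,round(r['score'],2),np.round(r['xyz'],0),np.round(proj('scene',r['xyz'])))
for r in place_of('tape','top')+place_of('vial_b','top')+place_of('vial_a','top'):print(np.round(r['xyz']),r['score'])
print(W2C('top')[1].round(2))
```

```text
pot 0.69 [589. -60.  -0.] [226. 245.]
wing_a 0.67 [676. -99.  82.] [221. 243.]
wing_a 0.62 [500. -28.  86.] [226. 194.]
wing_a 0.33 [587. -66.  77.] [222. 219.]
lid_handle 0.83 [584. -65.  82.] [222. 217.]
lid_handle 0.31 [590. -58.   2.] [227. 245.]
stand_1 0.91 [314. 250.   1.] [293. 168.]
stand_1 0.83 [540. 129.  -0.] [288. 217.]
stand_1 0.74 [556. 396.  -3.] [378. 200.]
stand_1 0.56 [573. 256.   1.] [337. 213.]
tab_1 0.85 [455. 140.  73.] [279. 177.]
tab_1 0.69 [486. 244.  73.] [319. 175.]
tab_1 0.56 [469. 382.  70.] [360. 164.]
probe_1 0.18 [ 710. -320.   -1.] [126. 309.]
[ 373. -191.   -1.] 0.94
[ 746. -201.   -2.] 0.67
[393.  37.   1.] 0.56
[ 746. -201.   -2.] 0.67
[393.  37.   1.] 0.56
[[ 3.0000e-02 -1.0000e+00  1.0000e-02  2.9140e+01]
 [ 9.9000e-01  3.0000e-02  1.2000e-01 -5.3436e+02]
 [-1.2000e-01  0.0000e+00  9.9000e-01 -9.3907e+02]
 [ 0.0000e+00  0.0000e+00  0.0000e+00  1.0000e+00]]
```

View pics/c1.png

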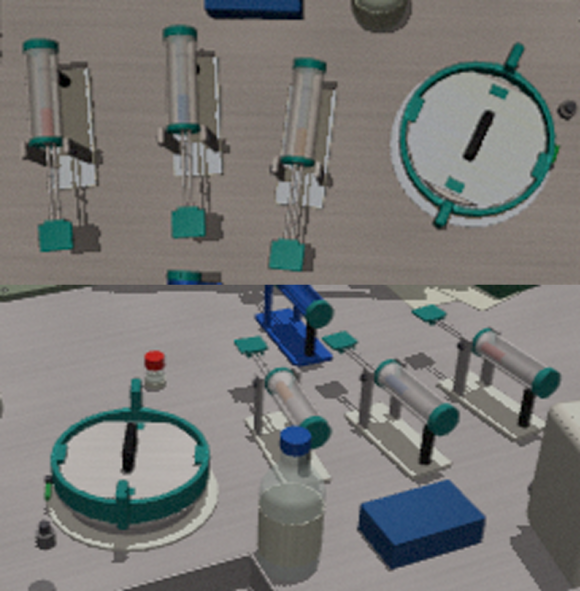

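```bash
cat >> h.py <<'E'
def plan(target,yaw):
    """after turning to yaw (deg, of tool x) tool-down: prints now-frame travel, turn fraction total, and travel in the turned frame"""
    o=manip.get_obs(); r=R.from_quat(o['ee_rot']); M=r.as_matrix(); y=np.degrees(np.arctan2(M[1,0],M[0,0]))
    dy=(yaw-y+180)%360-180
    d=np.array(target)-o['tcp_pos']; c,s=np.cos(np.radians(yaw)),np.sin(np.radians(yaw))
    print('tcp',o['tcp_pos'].round(1),'yaw',round(y,1),'zaxis',M[:,2].round(3),'j',o['joints'].round(2),'F',o['wrist_force'].round(1),'open',round(o['opening'],3),'t',round(o['time'],1))
    print('world d',d.round(1),'travel now',(r.inv().apply(d)/800).round(4),'| turn z',round(np.radians(-dy)/(np.pi/4),3),'| travel turned',(np.array([d[0]*c+d[1]*s,d[0]*s-d[1]*c,-d[2]])/800).round(4))
E
python3 -c "
from h import *
plan([503,-27,180],-112.5)"
```

```text
tcp [251.6 517.1 214. ] yaw 64.1 zaxis [ 0.  0. -1.] j [ 1.1   0.32  1.56 -0.    1.26 -0.02] F [-0.1  0.3  0.4] open 0.998 t 1.4
world d [ 251.4 -544.1  -34. ] travel now [-0.4741  0.5801  0.0425] | turn z 3.923 | travel turned [ 0.508  -0.5506  0.0425]
```

```bash
python3 -m handwheel '[{"claw":0,"travel":[-0.0395,0.0483,0.0],"rotation":[0,0,0]},{"claw":0,"travel":[-0.0395,0.0483,0],"rotation":[0,0,0]},{"claw":0,"travel":[-0.0395,0.0483,0],"rotation":[0,0,0]},{"claw":0,"travel":[-0.0395,0.0483,0],"rotation":[0,0,0]},{"claw":0,"travel":[-0.0395,0.0483,0],"rotation":[0,0,0]},{"claw":0,"travel":[-0.0395,0.0483,0],"rotation":[0,0,0]},{"claw":0,"travel":[-0.0395,0.0483,0],"rotation":[0,0,0]},{"claw":0,"travel":[-0.0395,0.0483,0],"rotation":[0,0,0]}]'
python3 -m handwheel '[{"claw":0,"travel":[-0.0395,0.0483,0.0],"rotation":[0,0,0]},{"claw":0,"travel":[-0.0395,0.0483,0],"rotation":[0,0,0]},{"claw":0,"travel":[-0.0395,0.0483,0],"rotation":[0,0,0]},{"claw":0,"travel":[-0.0395,0.0483,0],"rotation":[0,0,0]},{"claw":0,"travel":[0,0,0],"rotation":[0,0,0.23]},{"claw":0,"travel":[0,0,0],"rotation":[0,0,0.23]},{"claw":0,"travel":[0,0,0],"rotation":[0,0,0.23]},{"claw":0,"travel":[0,0,0],"rotation":[0,0,0.23]}]'
python3 -m handwheel '[{"claw":0,"travel":[0,0,0],"rotation":[0,0,0.23]},{"claw":0,"travel":[0,0,0],"rotation":[0,0,0.23]},{"claw":0,"travel":[0,0,0],"rotation":[0,0,0.23]},{"claw":0,"travel":[0,0,0],"rotation":[0,0,0.23]},{"claw":0,"travel":[0,0,0],"rotation":[0,0,0.23]},{"claw":0,"travel":[0,0,0],"rotation":[0,0,0.23]},{"claw":0,"travel":[0,0,0],"rotation":[0,0,0.23]},{"claw":0,"travel":[0,0,0],"rotation":[0,0,0.23]}]'
python3 -m handwheel '[{"claw":0.5,"travel":[0,0,0],"rotation":[0,0,0.23]},{"claw":0.5,"travel":[0,0,0],"rotation":[0,0,0.23]},{"claw":0.5,"travel":[0,0,0],"rotation":[0,0,0.23]},{"claw":0.5,"travel":[0,0,0],"rotation":[0,0,0.23]},{"claw":0.5,"travel":[0,0,0],"rotation":[0,0,0.23]}]'
python3 - <<'E'
from h import *
look('wrist','w1')
for l in ['wing_a','lid_handle']:
    for r in place_of(l,'wrist'): print(l,round(r['score'],2),np.round(r['xyz'],0),np.round(proj('wrist',r['xyz'])))
plan([503,-27,180],-112.5)
E
```

```text
time: 2.35
tcp_pos: [419.5, 153.0, 214.2]
ee_rot: [0.848, 0.53, 0.0, 0.0]
wrist_force: [1.2, 0.2, -0.1]
opening: 1.0
time: 3.35
tcp_pos: [502.6, -26.9, 214.0]
ee_rot: [0.981, 0.193, 0.0, -0.0]
wrist_force: [-0.7, -0.5, -0.3]
opening: 1.001
time: 4.35
tcp_pos: [502.6, -26.8, 214.0]
ee_rot: [0.864, -0.504, 0.0, -0.0]
wrist_force: [0.5, -0.6, 0.5]
opening: 1.001
time: 4.97
tcp_pos: [502.6, -26.8, 214.0]
ee_rot: [-0.558, 0.83, -0.0, 0.0]
wrist_force: [0.1, 0.6, -0.6]
opening: 0.508
wing_a 0.89 [503. -18.  82.] [249. 187.]
lid_handle 0.92 [589. -62.  76.] [258.  78.]
tcp [502.6 -26.8 214. ] yaw -111.7 zaxis [ 0.  0. -1.] j [-0.08  0.21  1.72  0.    1.21  1.87] F [-0.1  0.3  0.3] open 0.5 t 5.1
world d [  0.4  -0.2 -34. ] travel now [ 0.0001 -0.0006  0.0424] | turn z 0.017 | travel turned [ 0.0001 -0.0006  0.0424]
```

View pics/w1.png

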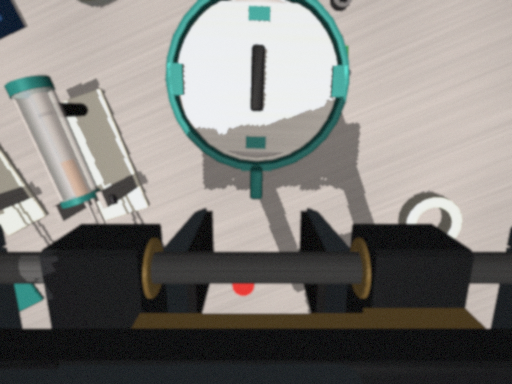

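Run:
```python
from h import *
print(unproj('wrist',257,183,84).round(1), unproj('wrist',258,78,78).round(1), 'tabs',unproj('wrist',175,79,57).round(1),unproj('wrist',340,80,57).round(1))
print('handle ends',unproj('wrist',259,45,78).round(1),unproj('wrist',257,110,78).round(1))
print('marks',unproj('wrist',260,13,50).round(1),unproj('wrist',256,142,50).round(1))
plan([502,-26,62],-112.5)
```

```text
[503.9 -26.8  84. ] [588.5 -61.4  78. ] tabs [617.6   9.3  57. ] [ 560.4 -131.8   57. ]
handle ends [612.8 -71.9  78. ] [563.9 -50.7  78. ]
marks [641.6 -84.6  50. ] [535.6 -38.4  50. ]
tcp [502.6 -26.8 214. ] yaw -111.7 zaxis [ 0.  0. -1.] j [-0.08  0.21  1.72  0.    1.21  1.87] F [-0.1  0.3  0.3] open 0.5 t 5.1
world d [  -0.6    0.8 -152. ] travel now [-0.0006  0.001   0.1899] | turn z 0.017 | travel turned [-0.0006  0.001   0.1899]
```

```bash
python3 -m handwheel '[{"claw":0.6,"travel":[0,0,0.0633],"rotation":[0,0,0.017]},{"claw":0.6,"travel":[0,0,0.0633],"rotation":[0,0,0]},{"claw":0.6,"travel":[0,0,0.0633],"rotation":[0,0,0]},{"claw":0.83,"travel":[0,0,0],"rotation":[0,0,0]},{"claw":0.83,"travel":[0,0,0],"rotation":[0,0,0]},{"claw":0.83,"travel":[0,0,0],"rotation":[0,0,0]},{"claw":0.83,"travel":[0,0,0],"rotation":[0,0,0]}]' 30
python3 -m handwheel '[{"claw":0.83,"travel":[0.0182,-0.0014,0],"rotation":[0,0,-0.2]},{"claw":0.83,"travel":[0.0182,-0.0014,0],"rotation":[0,0,-0.2]},{"claw":0.83,"travel":[0.0182,-0.0014,0],"rotation":[0,0,-0.2]}]'
```

```text
time: 6.0
tcp_pos: [502.9, -26.8, 62.6]
ee_rot: [-0.555, 0.832, -0.0, 0.0]
wrist_force: [0.1, -0.4, 0.1]
opening: 0.175
time: 6.38
tcp_pos: [496.0, -68.5, 62.6]
ee_rot: [0.735, -0.678, -0.0, -0.002]
wrist_force: [2.5, 6.6, -0.3]
opening: 0.172
```

```bash
python3 -m handwheel '[{"claw":0.83,"travel":[0.0182,-0.0014,0],"rotation":[0,0,-0.2]},{"claw":0.83,"travel":[0.0182,-0.0014,0],"rotation":[0,0,-0.2]},{"claw":0.83,"travel":[0.0182,-0.0014,0],"rotation":[0,0,-0.2]},{"claw":0.83,"travel":[0.0182,-0.0014,0],"rotation":[0,0,-0.2]},{"claw":0.83,"travel":[0.0182,-0.0014,0],"rotation":[0,0,-0.2]}]'
python3 -m handwheel '[{"claw":0.83,"travel":[0.0182,-0.0014,0],"rotation":[0,0,-0.2]},{"claw":0.83,"travel":[0.0182,-0.0014,0],"rotation":[0,0,-0.2]},{"claw":0.83,"travel":[0.003,-0.0001,0],"rotation":[0,0,-0.03]},{"claw":0.83,"travel":[0,0,0],"rotation":[0,0,0]}]'
```

```text
time: 7.0
tcp_pos: [528.8, -134.4, 62.7]
ee_rot: [0.939, -0.345, 0.001, 0.0]
wrist_force: [2.0, -1.0, -0.4]
opening: 0.17
time: 7.5
tcp_pos: [554.2, -149.3, 62.0]
ee_rot: [0.983, -0.186, -0.0, 0.0]
wrist_force: [-0.6, 0.0, 0.3]
opening: 0.171
```

```bash
python3 -m handwheel '[{"claw":0.6,"travel":[0,0,0],"rotation":[0,0,0]},{"claw":0.6,"travel":[0,0,-0.06],"rotation":[0,0,0]},{"claw":0.5,"travel":[0,0,-0.06],"rotation":[0,0,0]},{"claw":0.5,"travel":[0,0,-0.06],"rotation":[0,0,0.23]},{"claw":0.5,"travel":[0,0,0],"rotation":[0,0,0.23]},{"claw":0.5,"travel":[0,0,0],"rotation":[0,0,0.23]},{"claw":0.5,"travel":[0,0,0],"rotation":[0,0,0.23]},{"claw":0.5,"travel":[0,0,0],"rotation":[0,0,0.23]}]'
python3 -m handwheel '[{"claw":0.5,"travel":[0,0,0],"rotation":[0,0,0.23]},{"claw":0.5,"travel":[0,0,0],"rotation":[0,0,0.23]},{"claw":0.5,"travel":[0,0,0],"rotation":[0,0,0.23]},{"claw":0.5,"travel":[0,0,0],"rotation":[0,0,0.18]}]'
python3 -c "
from h import *
plan([588.5,-61.5,206],-112.3)"
```

```text
time: 8.5
tcp_pos: [554.7, -149.2, 206.2]
ee_rot: [0.802, -0.598, 0.0, -0.0]
wrist_force: [0.1, 0.3, 0.1]
opening: 0.501
time: 9.0
tcp_pos: [554.8, -149.2, 206.2]
ee_rot: [-0.555, 0.832, -0.0, 0.0]
wrist_force: [0.0, -0.1, 0.7]
opening: 0.5
tcp [ 554.8 -149.2  206.2] yaw -112.5 zaxis [ 0.001 -0.    -1.   ] j [-0.28  0.32  1.58  0.    1.24  1.68] F [ 0.  -0.1  0.7] open 0.5 t 9.0
world d [33.7 87.7 -0.2] travel now [-0.1174  0.003   0.0003] | turn z -0.005 | travel turned [-0.1174  0.0026  0.0002]
```

```bash
python3 -m handwheel '[{"claw":0.5,"travel":[-0.0587,0.05,0],"rotation":[0,0,0]},{"claw":0.5,"travel":[-0.0587,0.05,0],"rotation":[0,0,0]}]'
python3 - <<'E'
from h import *
look('wrist','w2')
for l in ['wing_a','lid_handle','lid','pot']:
    for r in place_of(l,'wrist'): print(l,round(r['score'],2),np.round(r['xyz'],0),np.round(proj('wrist',r['xyz'])))
plan([588.5,-61.5,54],-112.3)
E
```

```text
time: 9.25
tcp_pos: [515.8, -31.1, 206.0]
ee_rot: [-0.557, 0.831, -0.0, 0.001]
wrist_force: [0.4, 0.1, 0.5]
opening: 0.501
wing_a 0.92 [624.  25.  85.] [149.  89.]
wing_a 0.73 [ 550. -147.   82.] [373.  94.]
lid_handle 0.55 [587. -63.  78.] [261.  94.]
lid 0.76 [590. -67.  40.] [263.  92.]
tcp [516.5 -32.3 206.4] yaw -112.2 zaxis [ 0.002 -0.001 -1.   ] j [-0.08  0.23  1.71 -0.    1.2   1.87] F [ 0.1 -0.1 -0.5] open 0.5 t 9.5
world d [  72.   -29.2 -152.4] travel now [-0.0002 -0.0968  0.1907] | turn z 0.003 | travel turned [-0.0004 -0.0971  0.1905]
```

View pics/w2.png

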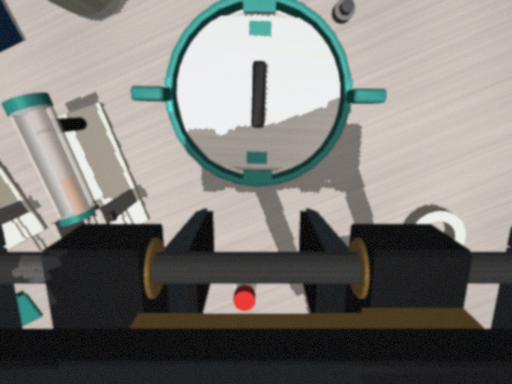

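```bash
python3 -m handwheel '[{"claw":0.5,"travel":[0,-0.0485,0],"rotation":[0,0,0]},{"claw":0.5,"travel":[0,-0.0485,0],"rotation":[0,0,0]},{"claw":0.5,"travel":[0,0,0.06],"rotation":[0,0,0]},{"claw":0.5,"travel":[0,0,0.06],"rotation":[0,0,0]},{"claw":0.5,"travel":[0,0,0.06],"rotation":[0,0,0]},{"claw":0.5,"travel":[0,0,0.008],"rotation":[0,0,0]},{"claw":0.5,"travel":[0,0,0],"rotation":[0,0,0]}]'
python3 -m handwheel '[{"claw":1,"travel":[0,0,0],"rotation":[0,0,0]},{"claw":1,"travel":[0,0,0],"rotation":[0,0,0]},{"claw":1,"travel":[0,0,0],"rotation":[0,0,0]},{"claw":1,"travel":[0,0,0],"rotation":[0,0,0]},{"claw":1,"travel":[0,0,0],"rotation":[0,0,0]}]' 50
```

```text
time: 10.38
tcp_pos: [589.1, -62.5, 56.4]
ee_rot: [-0.557, 0.83, -0.001, 0.001]
wrist_force: [-0.5, 0.3, 1.2]
opening: 0.502
time: 11.0
tcp_pos: [588.2, -61.7, 56.3]
ee_rot: [-0.558, 0.83, -0.0, 0.0]
wrist_force: [-2.0, -1.8, 4.7]
opening: 0.129
```

```bash
python3 -m handwheel '[{"claw":1,"travel":[0,0,-0.012],"rotation":[0,0,0]},{"claw":1,"travel":[0,0,-0.012],"rotation":[0,0,0]},{"claw":1,"travel":[0,0,-0.016],"rotation":[0,0,0]},{"claw":1,"travel":[0,0,-0.02],"rotation":[0,0,0]},{"claw":1,"travel":[0,0,-0.03],"rotation":[0,0,0]}]'
python3 -c "
from h import *
plan([520,-380,126],-112.3)"
```

```text
time: 11.62
tcp_pos: [587.6, -61.5, 128.5]
ee_rot: [-0.558, 0.83, 0.0, -0.0]
wrist_force: [0.1, 0.3, -2.1]
opening: 0.127
tcp [587.6 -61.5 128.5] yaw -112.2 zaxis [-0.001  0.    -1.   ] j [-0.12  0.41  1.65  0.    1.08  1.83] F [ 0.1  0.3 -2.1] open 0.127 t 11.6
world d [ -67.6 -318.5   -2.5] travel now [ 0.4005 -0.0723  0.0031] | turn z 0.002 | travel turned [ 0.4004 -0.0729  0.0031]
```

```bash
python3 -m handwheel '[{"claw":1,"travel":[0.05,-0.009,0],"rotation":[0,0,0]},{"claw":1,"travel":[0.05,-0.009,0],"rotation":[0,0,0]},{"claw":1,"travel":[0.05,-0.009,0],"rotation":[0,0,0]},{"claw":1,"travel":[0.05,-0.009,0],"rotation":[0,0,0]},{"claw":1,"travel":[0.05,-0.009,0],"rotation":[0,0,0]},{"claw":1,"travel":[0.05,-0.009,0],"rotation":[0,0,0]},{"claw":1,"travel":[0.05,-0.009,0],"rotation":[0,0,0]},{"claw":1,"travel":[0.05,-0.009,0],"rotation":[0,0,0]}]'
python3 -m handwheel '[{"claw":1,"travel":[0,0,0.05],"rotation":[0,0,0]},{"claw":1,"travel":[0,0,0.05],"rotation":[0,0,0]},{"claw":1,"travel":[0,0,0.025],"rotation":[0,0,0]},{"claw":1,"travel":[0,0,0.008],"rotation":[0,0,0]},{"claw":1,"travel":[0,0,0],"rotation":[0,0,0]}]'
```

```text
time: 12.62
tcp_pos: [520.1, -381.0, 128.6]
ee_rot: [-0.558, 0.83, -0.0, 0.0]
wrist_force: [0.2, 0.3, -2.3]
opening: 0.129
time: 13.25
tcp_pos: [520.8, -379.9, 21.9]
ee_rot: [-0.558, 0.83, -0.0, 0.0]
wrist_force: [0.5, 0.8, -2.9]
opening: 0.127
```

```bash
python3 -m handwheel '[{"claw":1,"travel":[0,0,0.004],"rotation":[0,0,0]},{"claw":1,"travel":[0,0,0.003],"rotation":[0,0,0]},{"claw":1,"travel":[0,0,0],"rotation":[0,0,0]}]'
```

```text
time: 13.62
tcp_pos: [520.8, -379.9, 16.4]
ee_rot: [-0.558, 0.83, -0.001, 0.0]
wrist_force: [-0.7, 1.1, -1.0]
opening: 0.134
```

```bash
python3 -m handwheel '[{"claw":0.6,"travel":[0,0,0],"rotation":[0,0,0]},{"claw":0.6,"travel":[0,0,0],"rotation":[0,0,0]},{"claw":0.6,"travel":[0,0,0],"rotation":[0,0,0]},{"claw":0.6,"travel":[0,0,-0.03],"rotation":[0,0,0]},{"claw":0.6,"travel":[0,0,-0.05],"rotation":[0,0,0]},{"claw":1,"travel":[0,0,-0.07],"rotation":[0,0,0]},{"claw":1,"travel":[0,0,-0.07],"rotation":[0,0,0]},{"claw":1,"travel":[0,0,0],"rotation":[0,0,0]}]'
python3 - <<'E'
from h import *
imaging.read_camera('top'); imaging.read_camera('scene')
for c in ['top','scene']:
  for l in ['lid','lid_handle','stand_1','tab_1']:
    for r in place_of(l,c): 
      if r['xyz'][0]>330 and r['score']>.4:print(l,round(r['score'],2),np.round(r['xyz'],0))
plan([454,139,110],-90)
E
```

```text
time: 14.62
tcp_pos: [522.7, -381.4, 197.5]
ee_rot: [-0.558, 0.83, -0.005, 0.002]
wrist_force: [-0.1, -0.3, -1.4]
opening: 0.101
lid 0.71 [ 524. -383.   -3.]
lid_handle 0.68 [ 522. -380.   40.]
stand_1 0.81 [555. 398.   2.]
stand_1 0.77 [544. 131.  -1.]
tab_1 0.83 [464. 384.  72.]
tab_1 0.82 [488. 244.  72.]
tab_1 0.58 [449. 138.  77.]
tab_1 0.51 [576. 258.  -0.]
lid 0.8 [ 526. -379.   -1.]
lid_handle 0.66 [ 522. -383.   40.]
stand_1 0.95 [572. 256.  -1.]
stand_1 0.76 [542. 131.  -0.]
stand_1 0.57 [559. 393.  -2.]
tab_1 0.96 [484. 245.  75.]
tab_1 0.95 [468. 384.  72.]
tab_1 0.91 [454. 142.  73.]
tab_1 0.43 [768. 191.  -1.]
tcp [ 520.1 -379.5  190.7] yaw -112.2 zaxis [-0.001  0.001 -1.   ] j [-0.65  0.44  1.43  0.    1.27  1.31] F [-0.3  0.9  0.2] open 0.001 t 15.1
world d [-66.1 518.5 -80.7] travel now [-0.5687  0.3213  0.1016] | turn z -0.494 | travel turned [-0.6481  0.0827  0.1009]
```

```bash
python3 -m handwheel '[{"claw":1,"travel":[-0.0569,0.0321,0],"rotation":[0,0,0]},{"claw":1,"travel":[-0.0569,0.0321,0],"rotation":[0,0,0]},{"claw":1,"travel":[-0.0569,0.0321,0],"rotation":[0,0,0]},{"claw":1,"travel":[-0.0569,0.0321,0],"rotation":[0,0,0]},{"claw":1,"travel":[-0.0569,0.0321,0],"rotation":[0,0,0]},{"claw":1,"travel":[-0.0569,0.0321,0],"rotation":[0,0,0]},{"claw":1,"travel":[-0.0569,0.0321,0],"rotation":[0,0,0]},{"claw":1,"travel":[-0.0569,0.0321,0],"rotation":[0,0,0]}]'
python3 -m handwheel '[{"claw":1,"travel":[-0.0569,0.0321,0],"rotation":[0,0,0]},{"claw":1,"travel":[-0.0569,0.0321,0],"rotation":[0,0,0]},{"claw":1,"travel":[0,0,0.03],"rotation":[0,0,-0.13]},{"claw":1,"travel":[0,0,0.03],"rotation":[0,0,-0.13]},{"claw":1,"travel":[0,0,0],"rotation":[0,0,-0.05]},{"claw":1,"travel":[0,0,0],"rotation":[0,0,0]}]'
python3 - <<'E'
from h import *
imaging.read_camera('wrist')
for l in ['tab_1','stand_1']:
    for r in place_of(l,'wrist'): print(l,round(r['score'],2),np.round(r['xyz'],0))
plan([453,140,35],-95.4)
E
```

```text
time: 16.12
tcp_pos: [467.4, 36.8, 191.7]
ee_rot: [-0.558, 0.83, -0.0, 0.0]
wrist_force: [1.8, 0.0, 0.2]
opening: 0.008
time: 16.88
tcp_pos: [454.6, 139.0, 143.4]
ee_rot: [-0.654, 0.756, 0.0, -0.0]
wrist_force: [0.3, -0.1, -0.1]
opening: 0.005
tab_1 0.85 [484. 248.  77.]
stand_1 0.96 [539. 134.  -1.]
stand_1 0.93 [575. 254.   5.]
tcp [454.9 138.9 143.9] yaw -98.3 zaxis [ 0.001  0.    -1.   ] j [0.27 0.22 1.89 0.   1.03 1.99] F [-0.6 -0.8 -0.2] open 0.005 t 17.0
world d [  -1.9    1.1 -108.9] travel now [-0.001   0.0026  0.1361] | turn z -0.064 | travel turned [-0.0011  0.0025  0.1361]
```

```bash
python3 -m handwheel '[{"claw":1,"travel":[-0.001,0.0025,0.06],"rotation":[0,0,-0.06]},{"claw":1,"travel":[0,0,0.02],"rotation":[0,0,0]},{"claw":1,"travel":[0,0,0.015],"rotation":[0,0,0]},{"claw":1,"travel":[0,0,0.015],"rotation":[0,0,0]},{"claw":1,"travel":[0,0,0.015],"rotation":[0,0,0]},{"claw":1,"travel":[0,0,0.006],"rotation":[0,0,0]}]'
```

```text
time: 17.77
tcp_pos: [452.5, 140.0, 38.3]
ee_rot: [-0.672, 0.741, 0.0, -0.0]
wrist_force: [-0.4, 0.2, 3.0]
opening: 0.003
```

```bash
python3 -m handwheel '[{"claw":1,"travel":[0,0,0.004],"rotation":[0,0,0]},{"claw":1,"travel":[0,0,0.003],"rotation":[0,0,0]},{"claw":1,"travel":[0,0,0],"rotation":[0,0,0]}]'
```

```text
time: 18.15
tcp_pos: [452.7, 140.1, 36.1]
ee_rot: [-0.672, 0.741, -0.0, 0.0]
wrist_force: [-7.5, -3.0, 27.4]
opening: 0.004
```

```bash
python3 -m handwheel '[{"claw":1,"travel":[0,0,-0.05],"rotation":[0,0,0]},{"claw":1,"travel":[0,0,-0.06],"rotation":[0,0,0]},{"claw":1,"travel":[0,0,0],"rotation":[0,0,0]}]'
python3 -c "
from h import *
plan([487,244,40],-81.5)"
```

```text
time: 18.52
tcp_pos: [455.3, 140.7, 124.5]
ee_rot: [-0.672, 0.741, -0.002, 0.004]
wrist_force: [0.2, 0.1, -0.2]
opening: 0.004
tcp [455.3 140.7 124.5] yaw -95.6 zaxis [ 0.008  0.002 -1.   ] j [0.28 0.24 1.92 0.   0.97 1.94] F [ 0.2  0.1 -0.2] open 0.004 t 18.5
world d [ 31.7 103.3 -84.5] travel now [-0.132  -0.026   0.1063] | turn z -0.312 | travel turned [-0.1219 -0.0582  0.1057]
```

```bash
python3 -m handwheel '[{"claw":1,"travel":[-0.066,-0.013,0],"rotation":[0,0,0]},{"claw":1,"travel":[-0.066,-0.013,0],"rotation":[0,0,0]},{"claw":1,"travel":[0,0,0],"rotation":[0,0,-0.156]},{"claw":1,"travel":[0,0,0.03],"rotation":[0,0,-0.156]},{"claw":1,"travel":[0,0,0.03],"rotation":[0,0,0]},{"claw":1,"travel":[0,0,0.02],"rotation":[0,0,0]},{"claw":1,"travel":[0,0,0.016],"rotation":[0,0,0]},{"claw":1,"travel":[0,0,0.010],"rotation":[0,0,0]}]'
python3 -m handwheel '[{"claw":1,"travel":[0,0,0.004],"rotation":[0,0,0]},{"claw":1,"travel":[0,0,0.0],"rotation":[0,0,0]}]'
```

```text
time: 19.52
tcp_pos: [483.4, 242.9, 35.9]
ee_rot: [0.757, -0.653, -0.0, 0.0]
wrist_force: [-4.9, -1.4, 25.9]
opening: 0.002
time: 19.77
tcp_pos: [483.3, 243.0, 35.8]
ee_rot: [0.757, -0.653, -0.0, -0.0]
wrist_force: [-6.4, -3.0, 19.8]
opening: 0.005
```

```bash
python3 -m handwheel '[{"claw":1,"travel":[0,0,-0.05],"rotation":[0,0,0]},{"claw":1,"travel":[0,0,-0.06],"rotation":[0,0,0]},{"claw":1,"travel":[0,0,0],"rotation":[0,0,0]}]'
python3 -c "
from h import *
plan([466,383,40],-82)"
```

```text
time: 20.15
tcp_pos: [486.1, 244.2, 124.9]
ee_rot: [0.757, -0.653, 0.002, -0.004]
wrist_force: [-0.8, -0.7, 0.4]
opening: 0.002
tcp [486.1 244.2 124.9] yaw -81.5 zaxis [ 0.008  0.004 -1.   ] j [0.44 0.34 1.78 0.   1.02 1.87] F [-0.8 -0.7  0.4] open 0.002 t 20.1
world d [-20.1 138.8 -84.9] travel now [-1.751e-01  1.000e-04  1.065e-01] | turn z 0.011 | travel turned [-0.1753  0.0007  0.1061]
```

```bash
python3 -m handwheel '[{"claw":1,"travel":[-0.0584,0,0],"rotation":[0,0,0]},{"claw":1,"travel":[-0.0584,0,0],"rotation":[0,0,0]},{"claw":1,"travel":[-0.0584,0,0],"rotation":[0,0,0]},{"claw":1,"travel":[0,0,0.045],"rotation":[0,0,0]},{"claw":1,"travel":[0,0,0.02],"rotation":[0,0,0]},{"claw":1,"travel":[0,0,0.02],"rotation":[0,0,0]},{"claw":1,"travel":[0,0,0.014],"rotation":[0,0,0]},{"claw":1,"travel":[0,0,0.009],"rotation":[0,0,0]}]'
python3 -m handwheel '[{"claw":1,"travel":[0,0,0.003],"rotation":[0,0,0]},{"claw":1,"travel":[0,0,0.0],"rotation":[0,0,0]},{"claw":0.5,"travel":[0,0,-0.05],"rotation":[0,0,0]},{"claw":0.5,"travel":[0,0.03,-0.06],"rotation":[0,0,0]},{"claw":0.5,"travel":[0,0.03,-0.06],"rotation":[0,0,0]},{"claw":0.5,"travel":[0,0,0],"rotation":[0,0,0]}]'
python3 - <<'E'
from h import *
im=imaging.read_camera('top'); a=im[105:335,80:345]; cv2.imwrite('pics/t2.png',cv2.resize(a,None,fx=2.6,fy=2.6,interpolation=2))
look('wrist','w3')
for c in ['top','wrist']:
  for l in ['lid','probe_1','tab_1','stand_1']:
    for r in place_of(l,c): print(c,l,round(r['score'],2),np.round(r['xyz'],0))
plan([557,396,0],-82)
E
```

```text
time: 21.15
tcp_pos: [463.2, 381.3, 34.8]
ee_rot: [0.757, -0.653, -0.0, 0.0]
wrist_force: [-5.2, -3.3, 24.0]
opening: 0.003
time: 21.9
tcp_pos: [416.2, 375.7, 172.7]
ee_rot: [0.758, -0.653, 0.001, -0.004]
wrist_force: [0.7, 0.3, 0.4]
opening: 0.41
top lid 0.65 [ 520. -381.    4.]
top probe_1 0.65 [532. 394.  66.]
top probe_1 0.56 [521. 138.  64.]
top probe_1 0.44 [554. 257.  64.]
top tab_1 0.76 [220. 250.  73.]
top tab_1 0.7 [495. 244.  33.]
top tab_1 0.67 [474. 384.  34.]
top stand_1 0.95 [542. 132.  -2.]
top stand_1 0.73 [ 523. -381.   39.]
top stand_1 0.68 [308. 253.   0.]
top stand_1 0.59 [551. 396.   3.]
top stand_1 0.58 [573. 258.  -0.]
top stand_1 0.36 [ 709. -321.    2.]
wrist probe_1 0.63 [554. 254.  67.]
wrist probe_1 0.61 [535. 394.  72.]
wrist tab_1 0.85 [495. 252.  37.]
wrist tab_1 0.73 [574. 251.   5.]
wrist tab_1 0.62 [473. 389.  33.]
wrist stand_1 0.66 [573. 248.   4.]
wrist stand_1 0.59 [557. 399.  -1.]
tcp [415.6 374.4 167.6] yaw -81.5 zaxis [-0.001 -0.001 -1.   ] j [0.71 0.33 1.67 0.   1.14 2.14] F [-0.2 -0.4 -0. ] open 0.501 t 22.4
world d [ 141.4   21.6 -167.6] travel now [-0.0008 -0.1791  0.2093] | turn z 0.01 | travel turned [-0.0021 -0.1788  0.2095]
```

View pics/t2.png

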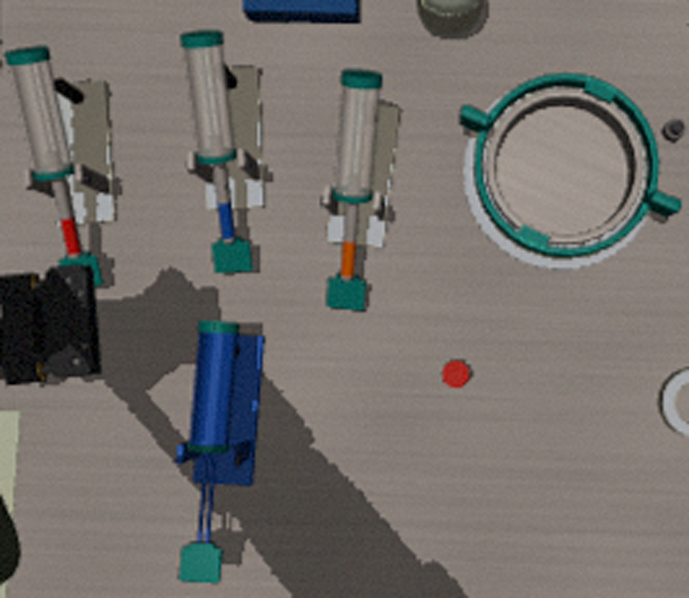

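View pics/w3.png

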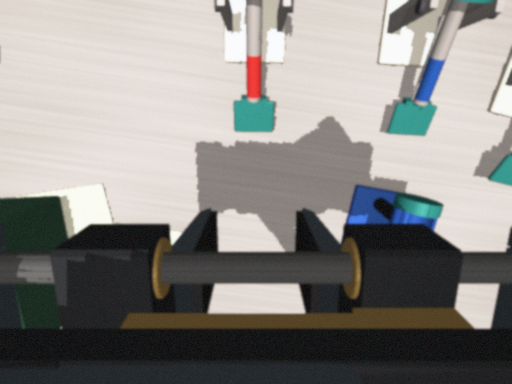

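```bash
cat >> h.py <<'E'
TH=0.45
def probe_line(cam,a,b):
    """a: pixel of coloured end (top edge of the probe), b: pixel further up the axis -> end axis pt, heading(deg) of stand +x"""
    P=unproj(cam,*a,75-72*np.sin(TH)+5.4); z=P[2]+20
    for _ in range(20):
        Q=unproj(cam,*b,z); z=P[2]+np.hypot(*(Q-P)[:2])*np.tan(TH)
    d=Q-P; return P,Q,np.degrees(np.arctan2(d[1],d[0]))
def grasp(piv,h,s=43,depth=10,back=50):
    """piv xy of pivot, h heading of stand +x deg; prints plan"""
    hr=np.radians(h); fx=np.array([np.cos(hr),np.sin(hr),0])
    m=-np.cos(TH)*fx+np.array([0,0,-np.sin(TH)]); zt=np.sin(TH)*fx+np.array([0,0,-np.cos(TH)])
    g=np.array([*piv,75.])+s*m; tcp=g+depth*zt; 
    yt=m; xt=np.cross(yt,zt); Rm=np.column_stack([xt,yt,zt])
    o=manip.get_obs(); r=R.from_quat(o['ee_rot'])
    rv=(r.inv()*R.from_matrix(Rm)).as_rotvec()/(np.pi/4)
    print('t',round(o['time'],1),'tcp',o['tcp_pos'].round(1),'goal',tcp.round(1),'pre',(tcp-back*zt).round(1),'rotvec frac',rv.round(3),'yaw x',np.degrees(np.arctan2(xt[1],xt[0])).round(1),
     '\n travel->pre now',(r.inv().apply(tcp-back*zt-o['tcp_pos'])/800).round(4),'turned',(Rm.T@(tcp-back*zt-o['tcp_pos'])/800).round(4),'to goal turned',(Rm.T@(tcp-o['tcp_pos'])/800).round(4),'j',o['joints'].round(2),'F',o['wrist_force'].round(1),'open',round(o['opening'],3))
E
python3 - <<'E'
from h import *
P,Q,h=probe_line('wrist',(254,98),(254,15)); print(P.round(1),Q.round(1),h)
hr=np.radians(h); piv=P[:2]+72*np.cos(TH)*np.array([np.cos(hr),np.sin(hr)]); print('piv',piv)
P2,Q2,h2=probe_line('wrist',(424,102),(455,20)); print(P2.round(1),h2, P2[:2]+64.8*np.array([np.cos(np.radians(h2)),np.sin(np.radians(h2))]))
grasp(piv,h)
# top camera
s=2.6
for n,a,b in [('3',(75,256),(55,185)),('2',(228,240),(220,170)),('1',(347,277),(350,205))]:
    f=lambda p:(p[0]/s+80,p[1]/s+105)
    P,Q,h=probe_line('top',f(a),f(b)); print(n,P.round(1),h,P[:2]+64.8*np.array([np.cos(np.radians(h)),np.sin(np.radians(h))]))
E
```

```text
[490.5 388.9  49.1] [545.7 396.8  76. ] 8.217082282881382
piv [554.61770403 398.11689548]
[508.  249.2  49.1] 6.358682263304729 [572.39169909 256.38123992]
t 22.4 tcp [415.6 374.4 167.6] goal [520.6 393.2  47.3] pre [499.1 390.1  92.3] rotvec frac [0.574 0.    0.006] yaw x -81.8 
 travel->pre now [-0.0041 -0.1062  0.094 ] turned [-0.0045 -0.0546  0.1309] to goal turned [-0.0045 -0.0546  0.1934] j [0.71 0.33 1.67 0.   1.14 2.14] F [-0.2 -0.4 -0. ] open 0.501
3 [491.3 384.1  49.1] 10.905536019512825 [554.92301006 396.31785754]
2 [509.9 244.6  49.1] 4.21677888904562 [574.55344618 249.34747193]
1 [478.8 133.8  49.1] -2.718954155728937 [543.57679161 130.71657201]
```

```bash
python3 -m handwheel '[{"claw":0.65,"travel":[0,0,0],"rotation":[0.191,0,0]},{"claw":0.65,"travel":[0,0,0],"rotation":[0.191,0,0]},{"claw":0.65,"travel":[0,0,0],"rotation":[0.191,0,0]},{"claw":0.65,"travel":[-0.004,-0.0546,0.03],"rotation":[0,0,0]},{"claw":0.65,"travel":[0,0,0.05],"rotation":[0,0,0]},{"claw":0.65,"travel":[0,0,0.05],"rotation":[0,0,0]},{"claw":0.65,"travel":[0,0,0],"rotation":[0,0,0]}]' 50
python3 - <<'E'
from h import *
look('wrist','w4')
grasp((555,397.5),8.3)
E
```

```text
time: 23.28
tcp_pos: [503.1, 385.6, 94.0]
ee_rot: [0.743, -0.634, 0.138, -0.163]
wrist_force: [-0.1, -0.5, -0.5]
opening: 0.348
t 23.3 tcp [503.5 386.5  96.2] goal [521.  392.5  47.3] pre [499.5 389.4  92.3] rotvec frac [0.022 0.013 0.014] yaw x -81.7 
 travel->pre now [-0.0043  0.006   0.0026] turned [-0.0043  0.0061  0.0024] to goal turned [-0.0043  0.0061  0.0649] j [ 0.76  0.37  1.91 -0.47  0.54  2.54] F [-0.6 -0.9  0.3] open 0.35
```

View pics/w4.png

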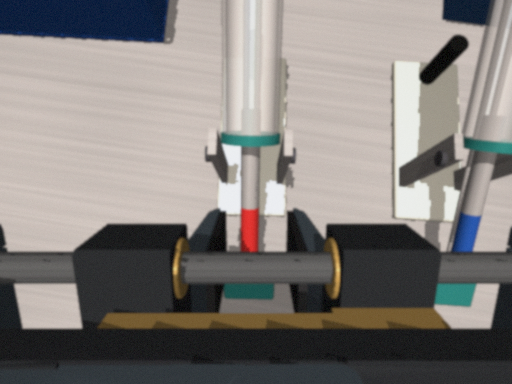

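```bash
python3 -m handwheel '[{"claw":0.65,"travel":[0,0,-0.06],"rotation":[0,0,0]},{"claw":0.65,"travel":[0,0,0],"rotation":[-0.191,0,0]},{"claw":0.65,"travel":[0,0,0],"rotation":[-0.191,0,0]},{"claw":0.65,"travel":[0,0,0],"rotation":[-0.175,0,0]},{"claw":0.65,"travel":[0,0,0],"rotation":[0,0,-0.236]},{"claw":0.65,"travel":[0,0,0],"rotation":[0,0,-0.236]},{"claw":0.65,"travel":[0,0,0],"rotation":[0,0,-0.236]},{"claw":0.65,"travel":[0,0,0],"rotation":[0,0,-0.236]}]'
python3 -m handwheel '[{"claw":0.65,"travel":[0,0,0],"rotation":[0,0,-0.236]},{"claw":0.65,"travel":[0,0,0],"rotation":[0,0,-0.236]},{"claw":0.65,"travel":[0,0,0],"rotation":[0,0,-0.236]},{"claw":0.65,"travel":[0,0,0],"rotation":[0,0,-0.236]},{"claw":0.65,"travel":[0,0,0],"rotation":[0,0,-0.236]},{"claw":0.65,"travel":[0,0,0],"rotation":[0,0,-0.236]},{"claw":0.65,"travel":[0,0,0],"rotation":[0,0,-0.236]},{"claw":0.65,"travel":[0,0,0],"rotation":[0,0,-0.236]}]'
python3 -m handwheel '[{"claw":0.65,"travel":[0,0,0],"rotation":[0,0,-0.236]},{"claw":0.65,"travel":[0,0,0],"rotation":[0,0,-0.1]},{"claw":0.65,"travel":[0,0,0],"rotation":[-0.191,0,0]},{"claw":0.65,"travel":[0,0,0],"rotation":[-0.191,0,0]},{"claw":0.65,"travel":[0,0,0],"rotation":[-0.191,0,0]},{"claw":0.65,"travel":[0,0,0],"rotation":[0,0,0]}]'
sed -i 's/    yt=m; xt=np/    yt=-m; xt=np/' h.py
python3 - <<'E'
from h import *
grasp((555,397.5),8.3)
E
```

```text
time: 24.32
tcp_pos: [483.7, 384.4, 143.3]
ee_rot: [0.946, -0.325, -0.001, -0.004]
wrist_force: [0.2, 0.1, 0.5]
opening: 0.346
time: 25.32
tcp_pos: [483.7, 384.5, 143.3]
ee_rot: [0.917, 0.399, 0.001, -0.004]
wrist_force: [0.6, -0.2, 0.5]
opening: 0.353
time: 26.08
tcp_pos: [481.4, 385.2, 141.8]
ee_rot: [0.836, 0.502, 0.115, 0.188]
wrist_force: [-0.1, -0.2, 0.1]
opening: 0.349
t 26.1 tcp [481.4 385.2 141.8] goal [521.  392.5  47.3] pre [499.5 389.4  92.3] rotvec frac [-0.007  0.345 -0.729] yaw x 98.3 
 travel->pre now [ 0.015  -0.0108  0.0634] turned [ 0.002  -0.0061  0.0658] to goal turned [ 0.002  -0.0061  0.1283] j [ 0.89  0.4   1.72 -0.53  0.99  0.09] F [-0.1 -0.2  0.1] open 0.349
```

```bash
python3 -m handwheel '[{"claw":0.65,"travel":[0,0,0],"rotation":[-0.002,0.086,-0.182]},{"claw":0.65,"travel":[0,0,0],"rotation":[-0.002,0.086,-0.182]},{"claw":0.65,"travel":[0,0,0],"rotation":[-0.002,0.086,-0.182]},{"claw":0.65,"travel":[0,0,0],"rotation":[-0.002,0.086,-0.182]},{"claw":0.65,"travel":[0.002,-0.006,0.066],"rotation":[0,0,0]},{"claw":0.65,"travel":[0,0,0],"rotation":[0,0,0]},{"claw":0.65,"travel":[0,0,0],"rotation":[0,0,0]}]'
python3 - <<'E'
from h import *
look('wrist','w5')
grasp((555,397.5),8.3)
E
```

```text
time: 26.95
tcp_pos: [503.3, 388.0, 93.2]
ee_rot: [0.64, 0.735, 0.17, 0.148]
wrist_force: [-0.6, 0.4, 0.8]
opening: 0.349
t 27.0 tcp [503.2 388.4  93.6] goal [521.  392.5  47.3] pre [499.5 389.4  92.3] rotvec frac [ 0.006  0.003 -0.008] yaw x 98.3 
 travel->pre now [ 0.0019 -0.0047 -0.0005] turned [ 0.002  -0.0047 -0.0005] to goal turned [ 0.002  -0.0047  0.062 ] j [ 0.78  0.38  1.92 -0.54  0.54 -0.51] F [ 0.4  0.9 -0.6] open 0.356
```

View pics/w5.png

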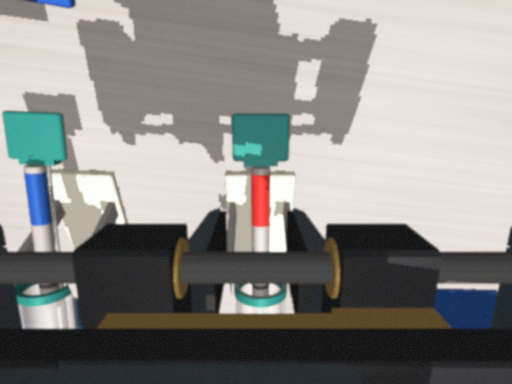

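```bash
python3 -m handwheel '[{"claw":0.65,"travel":[0.0027,-0.0047,0.02],"rotation":[0,0,0]},{"claw":0.65,"travel":[0,0,0.021],"rotation":[0,0,0]},{"claw":0.65,"travel":[0,0,0.021],"rotation":[0,0,0]},{"claw":0.65,"travel":[0,0,0],"rotation":[0,0,0]},{"claw":0.65,"travel":[0,0,0],"rotation":[0,0,0]}]'
python3 -m handwheel '[{"claw":1,"travel":[0,0,0],"rotation":[0,0,0]},{"claw":1,"travel":[0,0,0],"rotation":[0,0,0]},{"claw":1,"travel":[0,0,0],"rotation":[0,0,0]},{"claw":1,"travel":[0,0,0],"rotation":[0,0,0]}]' 40
python3 -m handwheel '[{"claw":1,"travel":[0,0,-0.005],"rotation":[0,0,0]},{"claw":1,"travel":[0,0,-0.005],"rotation":[0,0,0]},{"claw":1,"travel":[0,0,0],"rotation":[0,0,0]}]'
python3 -c "
from h import *
grasp((555,397.5),8.3)"
```

```text
time: 27.62
tcp_pos: [520.1, 392.4, 44.9]
ee_rot: [0.64, 0.735, 0.168, 0.148]
wrist_force: [-0.1, 0.2, -0.2]
opening: 0.349
time: 28.12
tcp_pos: [520.0, 392.8, 45.6]
ee_rot: [0.639, 0.735, 0.169, 0.147]
wrist_force: [-1.4, 1.0, 1.4]
opening: 0.123
time: 28.5
tcp_pos: [516.3, 391.6, 52.5]
ee_rot: [0.64, 0.735, 0.168, 0.148]
wrist_force: [0.2, 0.2, -0.4]
opening: 0.121
t 28.5 tcp [516.3 391.6  52.5] goal [521.  392.5  47.3] pre [499.5 389.4  92.3] rotvec frac [ 0.002  0.005 -0.006] yaw x 98.3 
 travel->pre now [ 0.0001  0.0027 -0.054 ] turned [ 0.0003  0.0026 -0.054 ] to goal turned [0.0003 0.0026 0.0085] j [ 0.76  0.45  1.93 -0.61  0.46 -0.43] F [ 0.2  0.2 -0.4] open 0.121
```

```bash
python3 -m handwheel '[{"claw":1,"travel":[0,-0.018,0],"rotation":[0,0,0]},{"claw":1,"travel":[0,-0.018,0],"rotation":[0,0,0]},{"claw":1,"travel":[0,-0.014,0],"rotation":[0,0,0]},{"claw":1,"travel":[0,0,-0.03],"rotation":[0,0,0]},{"claw":1,"travel":[0,0,-0.05],"rotation":[0,0,0]},{"claw":1,"travel":[0,0,-0.05],"rotation":[0,0,0]}]'
python3 -m handwheel '[{"claw":1,"travel":[0,0,-0.03],"rotation":[0,0,0]},{"claw":1,"travel":[0,0,0],"rotation":[0.191,0,0]},{"claw":1,"travel":[0,0,0],"rotation":[0.191,0,0]},{"claw":1,"travel":[0,0,0],"rotation":[0.191,0,0]},{"claw":1,"travel":[0,0,0],"rotation":[0,0,0]}]'
python3 - <<'E'
from h import *
look('wrist','w6')
plan([588,-61.5,150],157.7)
plan([588,-61.5,150],-22.3)
E
```

```text
time: 29.25
tcp_pos: [435.1, 380.1, 128.9]
ee_rot: [0.64, 0.735, 0.168, 0.148]
wrist_force: [0.4, 0.2, 0.5]
opening: 0.123
time: 29.88
tcp_pos: [427.7, 379.3, 149.5]
ee_rot: [0.657, 0.753, 0.001, 0.002]
wrist_force: [0.3, 0.1, -1.1]
opening: 0.123
tcp [426.1 378.7 149.2] yaw 97.9 zaxis [ 0.003 -0.002 -1.   ] j [ 0.71  0.36  1.68 -0.    1.11 -1.  ] F [-0.  -0.1 -1.6] open 0.122 t 29.9
world d [ 161.9 -440.2    0.8] travel now [-0.5728  0.1253  0.0008] | turn z -1.33 | travel turned [-0.396  -0.4323 -0.001 ]
tcp [426.1 378.7 149.2] yaw 97.9 zaxis [ 0.003 -0.002 -1.   ] j [ 0.71  0.36  1.68 -0.    1.11 -1.  ] F [-0.  -0.1 -1.6] open 0.122 t 29.9
world d [ 161.9 -440.2    0.8] travel now [-0.5728  0.1253  0.0008] | turn z 2.67 | travel turned [ 0.396   0.4323 -0.001 ]
```

View pics/w6.png

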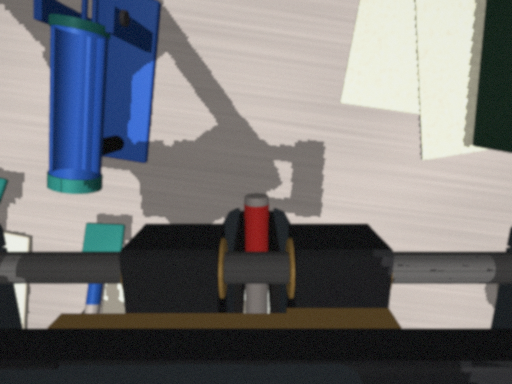

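```bash
python3 -m handwheel '[{"claw":1,"travel":[-0.0573,0.0125,-0.003],"rotation":[0,0,0]},{"claw":1,"travel":[-0.0573,0.0125,-0.003],"rotation":[0,0,0]},{"claw":1,"travel":[-0.0573,0.0125,-0.003],"rotation":[0,0,0]},{"claw":1,"travel":[-0.0573,0.0125,-0.003],"rotation":[0,0,0]},{"claw":1,"travel":[-0.0573,0.0125,-0.003],"rotation":[0,0,0]},{"claw":1,"travel":[-0.0573,0.0125,-0.003],"rotation":[0,0,0]},{"claw":1,"travel":[-0.0573,0.0125,-0.003],"rotation":[0,0,0]},{"claw":1,"travel":[-0.0573,0.0125,-0.003],"rotation":[0,0,0]}]'
python3 -m handwheel '[{"claw":1,"travel":[-0.0573,0.0125,0],"rotation":[0,0,0]},{"claw":1,"travel":[-0.0573,0.0125,0],"rotation":[0,0,0]},{"claw":1,"travel":[0,0,0],"rotation":[0,0,0.2225]},{"claw":1,"travel":[0,0,0],"rotation":[0,0,0.2225]},{"claw":1,"travel":[0,0,0],"rotation":[0,0,0.2225]},{"claw":1,"travel":[0,0,0],"rotation":[0,0,0.2225]},{"claw":1,"travel":[0,0,0],"rotation":[0,0,0.2225]},{"claw":1,"travel":[0,0,0],"rotation":[0,0,0.2225]}]'
python3 -m handwheel '[{"claw":1,"travel":[0,0,0],"rotation":[0,0,0.2225]},{"claw":1,"travel":[0,0,0],"rotation":[0,0,0.2225]},{"claw":1,"travel":[0,0,0],"rotation":[0,0,0.2225]},{"claw":1,"travel":[0,0,0],"rotation":[0,0,0.2225]},{"claw":1,"travel":[0,0,0],"rotation":[0,0,0.2225]},{"claw":1,"travel":[0,0,0],"rotation":[0,0,0.2225]},{"claw":1,"travel":[0,0,0],"rotation":[0,0,0]}]'
python3 - <<'E'
from h import *
im=imaging.read_camera('wrist')[120:330,130:390]
cv2.imwrite('pics/w7.png',im)
plan([613,-48.9,10],-22.3)
E
```

```text
time: 30.92
tcp_pos: [554.0, 26.4, 169.7]
ee_rot: [0.656, 0.755, -0.0, 0.002]
wrist_force: [1.2, 1.2, -0.4]
opening: 0.122
time: 31.92
tcp_pos: [586.2, -59.8, 169.6]
ee_rot: [0.947, 0.322, 0.0, 0.001]
wrist_force: [0.2, 0.3, -1.3]
opening: 0.125
time: 32.8
tcp_pos: [586.5, -59.9, 169.8]
ee_rot: [0.982, -0.191, 0.001, 0.001]
wrist_force: [0.0, 0.3, -1.1]
opening: 0.121
tcp [586.8 -60.  169.8] yaw -22.0 zaxis [ 0.002 -0.002 -1.   ] j [-0.12  0.37  1.6  -0.    1.17  0.26] F [ 0.5  0.1 -0.1] open 0.122 t 32.9
world d [  26.2   11.1 -159.8] travel now [ 0.0247 -0.0254  0.1998] | turn z 0.007 | travel turned [ 0.025  -0.0253  0.1998]
```

View pics/w7.png

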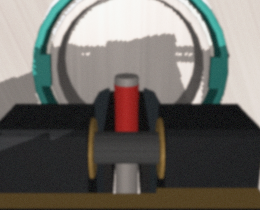

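```bash
python3 -m handwheel '[{"claw":1,"travel":[0.0247,-0.0254,0],"rotation":[0,0,0]},{"claw":1,"travel":[0,0,0.06],"rotation":[0,0,0]},{"claw":1,"travel":[0,0,0.06],"rotation":[0,0,0]},{"claw":1,"travel":[0,0,0.05],"rotation":[0,0,0]},{"claw":1,"travel":[0,0,0.027],"rotation":[0,0,0]},{"claw":1,"travel":[0,0,0],"rotation":[0,0,0]}]'
python3 -m handwheel '[{"claw":0.75,"travel":[0,0,0],"rotation":[0,0,0]},{"claw":0.75,"travel":[0,0,0],"rotation":[0,0,0]},{"claw":0.75,"travel":[0,0,0],"rotation":[0,0,0]},{"claw":0.75,"travel":[0,0,-0.03],"rotation":[0,0,0]},{"claw":0.75,"travel":[0,0,-0.06],"rotation":[0,0,0]},{"claw":0.75,"travel":[0,0,-0.06],"rotation":[0,0,0]},{"claw":0.75,"travel":[0,0,-0.05],"rotation":[0,0,0]}]'
python3 - <<'E'
from h import *
imaging.read_camera('top'); imaging.read_camera('wrist')
for c in ['top','wrist']:
  for l in ['probe_1','lid']:
    for r in place_of(l,c)+boxes_of(l,c): print(c,l,round(r['score'],2),np.round(r['xyz'],0))
plan([487,244,170],98)
E
```

```text
time: 33.6
tcp_pos: [612.3, -49.1, 10.7]
ee_rot: [0.982, -0.191, -0.001, 0.001]
wrist_force: [0.7, 0.1, -0.6]
opening: 0.116
time: 34.48
tcp_pos: [614.2, -49.5, 175.2]
ee_rot: [0.981, -0.192, 0.002, 0.0]
wrist_force: [-0.5, -0.2, -0.7]
opening: 0.25
top probe_1 0.67 [552. 255.  61.]
top probe_1 0.5 [520. 136.  64.]
top probe_1 0.2 [753.  48.  -2.]
top probe_1 0.55 [510. 137.  63.]
top probe_1 0.55 [541. 255.  63.]
top lid 0.84 [ 512. -424.    1.]
top lid 0.95 [ 513. -416.    8.]
wrist probe_1 0.96 [604. -71.  15.]
wrist probe_1 0.87 [522. 138.  63.]
wrist probe_1 0.72 [606. -68.  22.]
wrist probe_1 0.68 [507. 135.  60.]
wrist probe_1 0.26 [608. -14.  53.]
wrist lid 0.68 [615. -11.  53.]
tcp [613.3 -49.4 171.1] yaw -22.2 zaxis [-0.    -0.001 -1.   ] j [-0.1   0.41  1.53 -0.    1.2   0.29] F [-0.3  0.1 -0.1] open 0.245 t 35.0
world d [-126.3  293.4   -1.1] travel now [-0.2847 -0.28    0.0012] | turn z -2.671 | travel turned [ 0.3852 -0.1053  0.0014]
```

```bash
python3 -m handwheel '[{"claw":0.65,"travel":[-0.05,-0.055,0],"rotation":[0,0,-0.1]},{"claw":0.65,"travel":[-0.0537,-0.0427,0],"rotation":[0,0,0]},{"claw":0.65,"travel":[-0.0537,-0.0427,0],"rotation":[0,0,0]},{"claw":0.65,"travel":[-0.0537,-0.0427,0],"rotation":[0,0,0]},{"claw":0.65,"travel":[-0.0537,-0.0427,0],"rotation":[0,0,-0.23]},{"claw":0.65,"travel":[0,0,0],"rotation":[0,0,-0.23]},{"claw":0.65,"travel":[0,0,0],"rotation":[0,0,-0.23]},{"claw":0.65,"travel":[0,0,0],"rotation":[0,0,-0.23]}]'
python3 -m handwheel '[{"claw":0.65,"travel":[0,0,0],"rotation":[0,0,-0.23]},{"claw":0.65,"travel":[0,0,0],"rotation":[0,0,-0.23]},{"claw":0.65,"travel":[0,0,0],"rotation":[0,0,-0.23]},{"claw":0.65,"travel":[0,0,0],"rotation":[0,0,-0.23]},{"claw":0.65,"travel":[0,0,0],"rotation":[0,0,-0.23]},{"claw":0.65,"travel":[0,0,0],"rotation":[0,0,-0.23]},{"claw":0.65,"travel":[0,0,0],"rotation":[0,0,-0.23]},{"claw":0.65,"travel":[0,0,0],"rotation":[0,0,0]}]'
python3 - <<'E'
from h import *
plan([460,240,150],97.5)
E
```

```text
time: 35.98
tcp_pos: [470.9, 189.0, 171.3]
ee_rot: [0.978, 0.209, 0.0, 0.001]
wrist_force: [-0.4, -0.1, -0.1]
opening: 0.354
time: 36.98
tcp_pos: [471.1, 188.8, 171.4]
ee_rot: [0.669, 0.743, -0.0, 0.001]
wrist_force: [1.0, 0.1, -0.1]
opening: 0.348
tcp [471.1 188.8 171.4] yaw 96.0 zaxis [ 0.001 -0.001 -1.   ] j [ 0.36  0.25  1.78 -0.    1.11 -1.32] F [ 1.   0.1 -0.1] open 0.348 t 37.0
world d [-11.1  51.2 -21.4] travel now [ 0.0652 -0.0071  0.0266] | turn z -0.033 | travel turned [ 0.0653 -0.0054  0.0267]
```

```bash
python3 -m handwheel '[{"claw":0.65,"travel":[0.065,-0.006,0.02],"rotation":[0,0,-0.033]},{"claw":0.65,"travel":[0,0,0],"rotation":[-0.191,0,0]},{"claw":0.65,"travel":[0,0,0],"rotation":[-0.191,0,0]},{"claw":0.65,"travel":[0,0,0],"rotation":[-0.191,0,0]},{"claw":0.65,"travel":[0,0,0],"rotation":[0,0,0]}]'
python3 - <<'E'
from h import *
grasp((573.5,256),7.5)
E
```

```text
time: 37.6
tcp_pos: [457.6, 238.8, 154.1]
ee_rot: [0.642, 0.734, 0.166, 0.147]
wrist_force: [0.2, -0.3, -0.1]
opening: 0.348
t 37.6 tcp [457.6 238.8 154.1] goal [539.4 251.5  47.3] pre [517.9 248.7  92.3] rotvec frac [-0.004  0.002  0.005] yaw x 97.5 
 travel->pre now [0.0025 0.0354 0.1026] turned [0.0025 0.0351 0.1027] to goal turned [0.0025 0.0351 0.1652] j [ 0.58  0.11  2.11 -0.37  0.55 -0.84] F [ 0.2 -0.3 -0.1] open 0.348
```

```bash
python3 -m handwheel '[{"claw":0.65,"travel":[0.0025,0.0351,0.0513],"rotation":[0,0,0]},{"claw":0.65,"travel":[0,0,0.0513],"rotation":[0,0,0]},{"claw":0.65,"travel":[0,0,0],"rotation":[0,0,0]},{"claw":0.65,"travel":[0,0,0],"rotation":[0,0,0]}]'
cat >> h.py <<'E'
def blob(hlo,hhi):
    im=imaging.read_camera('wrist'); h=cv2.cvtColor(im,cv2.COLOR_BGR2HSV); m=cv2.inRange(h,(hlo,130,60),(hhi,255,255)); m[245:]=0; m[:100]=0; m[:,:200]=0;m[:,315:]=0
    n,l,st,ce=cv2.connectedComponentsWithStats(m)
    for i in range(1,n):
        if st[i,4]>60:
            ys,xs=np.nonzero(l==i); k=np.polyfit(ys,xs,1); print('blob',st[i].tolist(),ce[i].round(1),'slope',k[0].round(3),'x at 172/226',np.polyval(k,[172,226]).round(1))
    return im
E
python3 - <<'E'
from h import *
im=blob(100,125); cv2.imwrite('pics/w8.png',im)
grasp((573.5,256),7.5)
E
```

```text
time: 38.1
tcp_pos: [522.3, 250.1, 95.1]
ee_rot: [0.642, 0.733, 0.168, 0.148]
wrist_force: [-0.2, -0.4, -0.2]
opening: 0.35
blob [246, 172, 18, 51, 795] [254.  197.2] slope -0.028 x at 172/226 [254.7 253.2]
t 38.1 tcp [522.1 250.3  95.6] goal [539.4 251.5  47.3] pre [517.9 248.7  92.3] rotvec frac [ 0.005 -0.     0.002] yaw x 97.5 
 travel->pre now [-0.0013 -0.0068  0.0013] turned [-0.0013 -0.0068  0.0013] to goal turned [-0.0013 -0.0068  0.0638] j [ 0.52  0.28  2.07 -0.44  0.4  -0.8 ] F [-0.6 -0.5  1. ] open 0.351
```

```bash
python3 -m handwheel '[{"claw":0.65,"travel":[-0.0014,-0.0052,0.021],"rotation":[0,0,0]},{"claw":0.65,"travel":[0,0,0.021],"rotation":[0,0,0]},{"claw":0.65,"travel":[0,0,0.021],"rotation":[0,0,0]},{"claw":0.65,"travel":[0,0,0],"rotation":[0,0,0]},{"claw":1,"travel":[0,0,0],"rotation":[0,0,0]},{"claw":1,"travel":[0,0,0],"rotation":[0,0,0]},{"claw":1,"travel":[0,0,0],"rotation":[0,0,0]},{"claw":1,"travel":[0,0,0],"rotation":[0,0,0]}]' 40
python3 -m handwheel '[{"claw":1,"travel":[0,0,-0.005],"rotation":[0,0,0]},{"claw":1,"travel":[0,0,-0.005],"rotation":[0,0,0]},{"claw":1,"travel":[0,0,0],"rotation":[0,0,0]}]'
python3 -m handwheel '[{"claw":1,"travel":[0,-0.018,0],"rotation":[0,0,0]},{"claw":1,"travel":[0,-0.018,0],"rotation":[0,0,0]},{"claw":1,"travel":[0,-0.014,0],"rotation":[0,0,0]},{"claw":1,"travel":[0,0,-0.03],"rotation":[0,0,0]},{"claw":1,"travel":[0,0,-0.05],"rotation":[0,0,0]},{"claw":1,"travel":[0,0,-0.05],"rotation":[0,0,0]}]'
python3 -m handwheel '[{"claw":1,"travel":[0,0,-0.03],"rotation":[0,0,0]},{"claw":1,"travel":[0,0,0],"rotation":[0.191,0,0]},{"claw":1,"travel":[0,0,0],"rotation":[0.191,0,0]},{"claw":1,"travel":[0,0,0],"rotation":[0.191,0,0]},{"claw":1,"travel":[0,0,0],"rotation":[0,0,0]}]'
python3 - <<'E'
from h import *
im=blob(100,125)
plan([588,-61.5,170],-22.3)
E
```

```text
time: 39.15
tcp_pos: [539.7, 250.8, 48.2]
ee_rot: [0.642, 0.733, 0.168, 0.149]
wrist_force: [-2.4, -3.8, 7.1]
opening: 0.127
time: 39.52
tcp_pos: [535.9, 251.1, 54.6]
ee_rot: [0.641, 0.734, 0.169, 0.148]
wrist_force: [-0.4, -0.1, 0.4]
opening: 0.119
time: 40.28
tcp_pos: [454.4, 240.0, 130.8]
ee_rot: [0.642, 0.734, 0.168, 0.148]
wrist_force: [0.5, 0.4, -0.6]
opening: 0.121
time: 40.9
tcp_pos: [447.1, 239.2, 151.4]
ee_rot: [0.659, 0.752, 0.001, 0.002]
wrist_force: [-0.3, -0.7, -0.7]
opening: 0.121
blob [239, 100, 68, 80, 4248] [271.5 136.1] slope -0.056 x at 172/226 [269.5 266.5]
blob [244, 202, 25, 43, 969] [256.1 223.7] slope -0.01 x at 172/226 [256.7 256.1]
tcp [445.3 238.6 151.1] yaw 97.6 zaxis [ 0.003 -0.002 -1.   ] j [ 0.47  0.26  1.82 -0.    1.06 -1.23] F [-0.7  0.2 -0.7] open 0.12 t 41.0
world d [ 142.7 -300.1   18.9] travel now [-0.3955  0.1273 -0.0226] | turn z 2.664 | travel turned [ 0.3074  0.2794 -0.0237]
```

```bash
python3 -m handwheel '[{"claw":1,"travel":[-0.0565,0.0182,-0.004],"rotation":[0,0,0]},{"claw":1,"travel":[-0.0565,0.0182,-0.004],"rotation":[0,0,0]},{"claw":1,"travel":[-0.0565,0.0182,-0.004],"rotation":[0,0,0]},{"claw":1,"travel":[-0.0565,0.0182,-0.004],"rotation":[0,0,0]},{"claw":1,"travel":[-0.0565,0.0182,-0.004],"rotation":[0,0,0]},{"claw":1,"travel":[-0.0565,0.0182,-0.003],"rotation":[0,0,0]},{"claw":1,"travel":[-0.0565,0.0182,0],"rotation":[0,0,0]},{"claw":1,"travel":[0,0,0],"rotation":[0,0,0.222]}]'
python3 -m handwheel '[{"claw":1,"travel":[0,0,0],"rotation":[0,0,0.222]},{"claw":1,"travel":[0,0,0],"rotation":[0,0,0.222]},{"claw":1,"travel":[0,0,0],"rotation":[0,0,0.222]},{"claw":1,"travel":[0,0,0],"rotation":[0,0,0.222]},{"claw":1,"travel":[0,0,0],"rotation":[0,0,0.222]},{"claw":1,"travel":[0,0,0],"rotation":[0,0,0.222]},{"claw":1,"travel":[0,0,0],"rotation":[0,0,0.222]},{"claw":1,"travel":[0,0,0],"rotation":[0,0,0.222]}]'
python3 -m handwheel '[{"claw":1,"travel":[0,0,0],"rotation":[0,0,0.222]},{"claw":1,"travel":[0,0,0],"rotation":[0,0,0.222]},{"claw":1,"travel":[0,0,0],"rotation":[0,0,0.222]},{"claw":1,"travel":[0,0,0],"rotation":[0,0,0]},{"claw":1,"travel":[0,0,0],"rotation":[0,0,0]}]'
python3 - <<'E'
from h import *
im=blob(100,125); cv2.imwrite('pics/w9.png',im[:330,100:400])
for r in place_of('probe_1','wrist'): print(round(r['score'],2),np.round(r['xyz'],0))
plan([579.8,-35.3,12],-22.3)
E
```

```text
time: 41.95
tcp_pos: [587.6, -63.4, 170.4]
ee_rot: [0.724, 0.69, 0.0, 0.002]
wrist_force: [-0.9, 0.6, -0.2]
opening: 0.122
time: 42.95
tcp_pos: [586.3, -60.4, 170.6]
ee_rot: [0.998, 0.065, 0.001, 0.001]
wrist_force: [0.7, 0.2, -0.5]
opening: 0.122
time: 43.58
tcp_pos: [587.2, -60.8, 170.9]
ee_rot: [0.982, -0.191, 0.001, 0.0]
wrist_force: [-0.2, 0.5, -1.7]
opening: 0.122
blob [244, 202, 25, 43, 962] [256.1 223.7] slope -0.013 x at 172/226 [256.8 256.1]
0.91 [603. -74.  14.]
0.62 [581. -76. 174.]
tcp [587.6 -61.  170.9] yaw -22.1 zaxis [ 0.002 -0.001 -1.   ] j [-0.12  0.37  1.6  -0.    1.17  0.26] F [-0.3  0.9 -0.2] open 0.12 t 43.7
world d [  -7.8   25.7 -158.9] travel now [-0.0217 -0.0261  0.1986] | turn z 0.004 | travel turned [-0.0213 -0.026   0.1987]
```

View pics/w9.png

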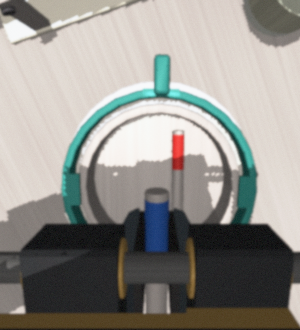

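```bash
python3 -m handwheel '[{"claw":1,"travel":[-0.0217,-0.0261,0],"rotation":[0,0,0]},{"claw":1,"travel":[0,0,0.06],"rotation":[0,0,0]},{"claw":1,"travel":[0,0,0.06],"rotation":[0,0,0]},{"claw":1,"travel":[0,0,0.05],"rotation":[0,0,0]},{"claw":1,"travel":[0,0,0.028],"rotation":[0,0,0]},{"claw":1,"travel":[0,0,0],"rotation":[0,0,0]},{"claw":0.77,"travel":[0,0,0],"rotation":[0,0,0]},{"claw":0.77,"travel":[0,0,0],"rotation":[0,0,0]}]'
python3 -m handwheel '[{"claw":0.77,"travel":[0,0,0],"rotation":[0,0,0]},{"claw":0.77,"travel":[0,0,-0.03],"rotation":[0,0,0]},{"claw":0.77,"travel":[0,0,-0.06],"rotation":[0,0,0]},{"claw":0.77,"travel":[0,0,-0.06],"rotation":[0,0,0]},{"claw":0.77,"travel":[0,0,-0.05],"rotation":[0,0,0]}]'
python3 - <<'E'
from h import *
imaging.read_camera('top'); imaging.read_camera('wrist')
for c in ['top','wrist']:
  for l in ['probe_1','lid']:
    for r in place_of(l,c): print(c,l,round(r['score'],2),np.round(r['xyz'],0))
plan([430,145,170],94)
E
```

```text
time: 44.68
tcp_pos: [581.1, -35.6, 13.9]
ee_rot: [0.981, -0.193, 0.002, 0.0]
wrist_force: [0.1, 0.1, -0.7]
opening: 0.229
time: 45.3
tcp_pos: [580.1, -35.4, 175.2]
ee_rot: [0.981, -0.193, 0.002, 0.0]
wrist_force: [1.1, 0.1, 0.3]
opening: 0.231
top probe_1 0.47 [751.  48.  -3.]
top probe_1 0.45 [523. 133.  63.]
top lid 0.91 [ 514. -419.    2.]
top lid 0.73 [545. 135.  -2.]
wrist probe_1 0.81 [604. -72.  19.]
wrist probe_1 0.79 [522. 134.  64.]
wrist probe_1 0.72 [572. -49.  12.]
tcp [578.9 -35.3 171.4] yaw -22.2 zaxis [-0.    -0.001 -1.   ] j [-0.08  0.36  1.62 -0.    1.17  0.31] F [ 0.4 -0.2 -0.1] open 0.233 t 45.6
world d [-148.9  180.3   -1.4] travel now [-0.2576 -0.1382  0.0016] | turn z -2.583 | travel turned [ 0.2378 -0.17    0.0018]
```

```bash
python3 -m handwheel '[{"claw":0.65,"travel":[-0.0515,-0.0276,0],"rotation":[0,0,0]},{"claw":0.65,"travel":[-0.0515,-0.0276,0],"rotation":[0,0,0]},{"claw":0.65,"travel":[-0.0515,-0.0276,0],"rotation":[0,0,0]},{"claw":0.65,"travel":[-0.0515,-0.0276,0],"rotation":[0,0,0]},{"claw":0.65,"travel":[-0.0515,-0.0276,0],"rotation":[0,0,-0.2175]},{"claw":0.65,"travel":[0,0,0],"rotation":[0,0,-0.2175]},{"claw":0.65,"travel":[0,0,0],"rotation":[0,0,-0.2175]},{"claw":0.65,"travel":[0,0,0],"rotation":[0,0,-0.2175]}]'
python3 -m handwheel '[{"claw":0.65,"travel":[0,0,0],"rotation":[0,0,-0.2175]},{"claw":0.65,"travel":[0,0,0],"rotation":[0,0,-0.2175]},{"claw":0.65,"travel":[0,0,0],"rotation":[0,0,-0.2175]},{"claw":0.65,"travel":[0,0,0],"rotation":[0,0,-0.2175]},{"claw":0.65,"travel":[0,0,0],"rotation":[0,0,-0.2175]},{"claw":0.65,"travel":[0,0,0],"rotation":[0,0,-0.2175]},{"claw":0.65,"travel":[0,0,0],"rotation":[0,0,-0.2175]},{"claw":0.65,"travel":[0,0,0],"rotation":[-0.191,0,0]}]'
python3 -m handwheel '[{"claw":0.65,"travel":[0,0,0],"rotation":[-0.191,0,0]},{"claw":0.65,"travel":[0,0,0],"rotation":[-0.191,0,0]},{"claw":0.65,"travel":[0,0,0],"rotation":[0,0,0]},{"claw":0.65,"travel":[0,0,0],"rotation":[0,0,0]}]'
python3 - <<'E'
from h import *
grasp((543,131.3),-4.5)
E
```

```text
time: 46.6
tcp_pos: [429.9, 144.7, 170.6]
ee_rot: [0.989, 0.15, -0.001, 0.001]
wrist_force: [0.4, 0.0, -0.4]
opening: 0.35
time: 47.6
tcp_pos: [432.7, 144.6, 170.5]
ee_rot: [0.733, 0.676, 0.052, 0.057]
wrist_force: [0.0, 1.0, 0.1]
opening: 0.351
time: 48.1
tcp_pos: [431.8, 145.2, 172.2]
ee_rot: [0.716, 0.661, 0.151, 0.165]
wrist_force: [0.0, -0.2, 0.4]
opening: 0.352
t 48.1 tcp [431.8 145.2 172.2] goal [508.7 134.   47.3] pre [487.1 135.7  92.3] rotvec frac [ 0.001  0.001 -0.001] yaw x 85.5 
 travel->pre now [-0.0063  0.0193  0.1203] turned [-0.0064  0.0194  0.1203] to goal turned [-0.0064  0.0194  0.1828] j [ 0.47 -0.    2.18 -0.41  0.61 -0.73] F [ 0.  -0.2  0.4] open 0.352
```

```bash
python3 -m handwheel '[{"claw":0.65,"travel":[-0.0063,0.0193,0.04],"rotation":[0,0,0]},{"claw":0.65,"travel":[0,0,0.04],"rotation":[0,0,0]},{"claw":0.65,"travel":[0,0,0.04],"rotation":[0,0,0]},{"claw":0.65,"travel":[0,0,0],"rotation":[0,0,0]},{"claw":0.65,"travel":[0,0,0],"rotation":[0,0,0]}]'
python3 - <<'E'
from h import *
im=blob(4,16); cv2.imwrite('pics/w10.png',im)
grasp((543,131.3),-4.5)
E
```

```text
time: 48.72
tcp_pos: [487.4, 135.2, 93.2]
ee_rot: [0.716, 0.661, 0.152, 0.165]
wrist_force: [-0.0, -0.2, -0.1]
opening: 0.348
blob [250, 178, 17, 51, 857] [258. 203.] slope 0.001 x at 172/226 [258. 258.]
t 48.8 tcp [487.2 135.3  93.6] goal [508.7 134.   47.3] pre [487.1 135.7  92.3] rotvec frac [ 0.005  0.001 -0.002] yaw x 85.5 
 travel->pre now [ 0.0004 -0.0009  0.0013] turned [ 0.0004 -0.0009  0.0013] to goal turned [ 0.0004 -0.0009  0.0638] j [ 0.38  0.19  2.22 -0.56  0.37 -0.63] F [ 0.2 -0.1 -0.3] open 0.352
```

```bash
python3 -m handwheel '[{"claw":0.65,"travel":[0.001,-0.0007,0.021],"rotation":[0,0,0]},{"claw":0.65,"travel":[0,0,0.021],"rotation":[0,0,0]},{"claw":0.65,"travel":[0,0,0.021],"rotation":[0,0,0]},{"claw":0.65,"travel":[0,0,0],"rotation":[0,0,0]},{"claw":1,"travel":[0,0,0],"rotation":[0,0,0]},{"claw":1,"travel":[0,0,0],"rotation":[0,0,0]},{"claw":1,"travel":[0,0,0],"rotation":[0,0,0]},{"claw":1,"travel":[0,0,0],"rotation":[0,0,0]}]' 40
python3 -m handwheel '[{"claw":1,"travel":[0,0,-0.005],"rotation":[0,0,0]},{"claw":1,"travel":[0,0,-0.005],"rotation":[0,0,0]},{"claw":1,"travel":[0,0,0],"rotation":[0,0,0]}]'
python3 -m handwheel '[{"claw":1,"travel":[0,-0.018,0],"rotation":[0,0,0]},{"claw":1,"travel":[0,-0.018,0],"rotation":[0,0,0]},{"claw":1,"travel":[0,-0.014,0],"rotation":[0,0,0]},{"claw":1,"travel":[0,0,-0.03],"rotation":[0,0,0]},{"claw":1,"travel":[0,0,-0.05],"rotation":[0,0,0]},{"claw":1,"travel":[0,0,-0.05],"rotation":[0,0,0]}]'
python3 -m handwheel '[{"claw":1,"travel":[0,0,-0.03],"rotation":[0,0,0]},{"claw":1,"travel":[0,0,0],"rotation":[0.191,0,0]},{"claw":1,"travel":[0,0,0],"rotation":[0.191,0,0]},{"claw":1,"travel":[0,0,0],"rotation":[0.191,0,0]},{"claw":1,"travel":[0,0,0],"rotation":[0,0,0]}]'
python3 - <<'E'
from h import *
im=blob(4,16)
plan([588,-61.5,170],-22.3)
E
```

```text
time: 49.78
tcp_pos: [508.1, 134.7, 47.6]
ee_rot: [0.716, 0.661, 0.153, 0.165]
wrist_force: [-2.2, 2.0, 6.5]
opening: 0.117
time: 50.15
tcp_pos: [503.9, 134.2, 54.1]
ee_rot: [0.716, 0.661, 0.151, 0.165]
wrist_force: [0.1, 0.3, -0.8]
opening: 0.122
time: 50.9
tcp_pos: [421.9, 140.9, 130.5]
ee_rot: [0.716, 0.661, 0.151, 0.164]
wrist_force: [0.3, -0.1, -0.2]
opening: 0.122
time: 51.52
tcp_pos: [414.8, 141.7, 151.3]
ee_rot: [0.736, 0.677, 0.001, 0.002]
wrist_force: [-0.9, -0.6, -0.9]
opening: 0.122
blob [244, 201, 26, 44, 1057] [256.1 223.2] slope 0.001 x at 172/226 [256.1 256.1]
tcp [412.9 141.4 150.9] yaw 85.3 zaxis [ 0.002 -0.002 -1.   ] j [ 0.31  0.16  1.96 -0.    1.02 -1.18] F [-0.1 -0.4 -0.5] open 0.119 t 51.6
world d [ 175.1 -202.9   19.1] travel now [-0.235   0.2389 -0.0229] | turn z 2.392 | travel turned [ 0.2988  0.1516 -0.0238]
```

```bash
python3 -m handwheel '[{"claw":1,"travel":[-0.047,0.0478,-0.0046],"rotation":[0,0,0]},{"claw":1,"travel":[-0.047,0.0478,-0.0046],"rotation":[0,0,0]},{"claw":1,"travel":[-0.047,0.0478,-0.0046],"rotation":[0,0,0]},{"claw":1,"travel":[-0.047,0.0478,-0.0046],"rotation":[0,0,0]},{"claw":1,"travel":[-0.047,0.0478,-0.0046],"rotation":[0,0,0]},{"claw":1,"travel":[0,0,0],"rotation":[0,0,0.2175]},{"claw":1,"travel":[0,0,0],"rotation":[0,0,0.2175]},{"claw":1,"travel":[0,0,0],"rotation":[0,0,0.2175]}]'
python3 -m handwheel '[{"claw":1,"travel":[0,0,0],"rotation":[0,0,0.2175]},{"claw":1,"travel":[0,0,0],"rotation":[0,0,0.2175]},{"claw":1,"travel":[0,0,0],"rotation":[0,0,0.2175]},{"claw":1,"travel":[0,0,0],"rotation":[0,0,0.2175]},{"claw":1,"travel":[0,0,0],"rotation":[0,0,0.2175]},{"claw":1,"travel":[0,0,0],"rotation":[0,0,0.2175]},{"claw":1,"travel":[0,0,0],"rotation":[0,0,0.2175]},{"claw":1,"travel":[0,0,0],"rotation":[0,0,0.2175]}]'
python3 -m handwheel '[{"claw":1,"travel":[0,0,0],"rotation":[0,0,0]},{"claw":1,"travel":[0,0,0],"rotation":[0,0,0]}]'
python3 - <<'E'
from h import *
im=blob(4,16)
for r in place_of('probe_1','wrist'): print(round(r['score'],2),np.round(r['xyz'],0))
plan([595.5,-42.4,22],-22.3)
E
```

```text
time: 52.58
tcp_pos: [586.4, -60.0, 170.2]
ee_rot: [0.884, 0.468, 0.0, 0.001]
wrist_force: [-0.5, 1.0, 0.2]
opening: 0.118
time: 53.58
tcp_pos: [586.4, -59.8, 170.3]
ee_rot: [0.981, -0.195, 0.001, 0.001]
wrist_force: [0.2, 0.4, -1.2]
opening: 0.122
time: 53.82
tcp_pos: [587.4, -60.2, 170.6]
ee_rot: [0.982, -0.191, 0.001, 0.001]
wrist_force: [-0.6, 0.9, -0.5]
opening: 0.122
blob [244, 201, 25, 44, 1033] [256.3 223.1] slope 0.018 x at 172/226 [255.3 256.3]
0.83 [604. -73.  18.]
0.8 [579. -74. 180.]
0.74 [574. -52.  15.]
tcp [587.8 -60.4 170.7] yaw -22.1 zaxis [ 0.002 -0.001 -1.   ] j [-0.12  0.37  1.6  -0.    1.17  0.27] F [ 0.5  0.6 -0.9] open 0.12 t 53.9
world d [   7.7   18.  -148.7] travel now [-1.000e-04 -2.460e-02  1.858e-01] | turn z 0.004 | travel turned [ 0.0004 -0.0245  0.1859]
```

```bash
python3 -m handwheel '[{"claw":1,"travel":[0,-0.0246,0],"rotation":[0,0,0]},{"claw":1,"travel":[0,0,0.06],"rotation":[0,0,0]},{"claw":1,"travel":[0,0,0.06],"rotation":[0,0,0]},{"claw":1,"travel":[0,0,0.05],"rotation":[0,0,0]},{"claw":1,"travel":[0,0,0.016],"rotation":[0,0,0]},{"claw":1,"travel":[0,0,0],"rotation":[0,0,0]},{"claw":0.77,"travel":[0,0,0],"rotation":[0,0,0]},{"claw":0.77,"travel":[0,0,0],"rotation":[0,0,0]}]'
python3 -m handwheel '[{"claw":0.77,"travel":[0,0,0],"rotation":[0,0,0]},{"claw":0.77,"travel":[0,0,-0.03],"rotation":[0,0,0]},{"claw":0.77,"travel":[0,0,-0.06],"rotation":[0,0,0]},{"claw":0.77,"travel":[0,0,-0.06],"rotation":[0,0,0]},{"claw":0.5,"travel":[0,0,-0.05],"rotation":[0,0,0]},{"claw":0.5,"travel":[0,0,0],"rotation":[0,0,0]}]'
python3 - <<'E'
from h import *
imaging.read_camera('top'); 
im=imaging.read_camera('wrist'); cv2.imwrite('pics/w11.png',im[:330,60:440])
for c in ['top','wrist']:
  for l in ['probe_1','lid','lid_handle','wing_a']:
    for r in place_of(l,c): print(c,l,round(r['score'],2),np.round(r['xyz'],0))
plan([513,-420,170],-112)
E
```

```text
time: 54.92
tcp_pos: [597.3, -42.7, 23.7]
ee_rot: [0.981, -0.193, 0.003, 0.0]
wrist_force: [-0.4, -0.3, -0.3]
opening: 0.227
time: 55.68
tcp_pos: [597.8, -42.7, 186.3]
ee_rot: [0.981, -0.193, 0.006, -0.0]
wrist_force: [-0.3, 0.3, -0.0]
opening: 0.419
top lid 0.85 [ 511. -424.    2.]
top lid_handle 0.66 [ 514. -420.   39.]
top wing_a 0.85 [626.  24.  84.]
top wing_a 0.62 [ 554. -150.   82.]
wrist probe_1 0.96 [605. -70.  17.]
wrist probe_1 0.81 [589. -59.  10.]
wrist probe_1 0.69 [574. -50.  11.]
wrist wing_a 0.84 [619.  26.  82.]
wrist wing_a 0.59 [ 555. -144.   80.]
tcp [595.4 -42.4 181.2] yaw -22.2 zaxis [ 0.001 -0.001 -1.   ] j [-0.09  0.37  1.57 -0.    1.2   0.3 ] F [-1.1 -0.2  0.5] open 0.5 t 56.2
world d [ -82.4 -377.6  -11.2] travel now [0.0833 0.4758 0.0143] | turn z 1.995 | travel turned [ 0.4762 -0.0813  0.014 ]
```

View pics/w11.png

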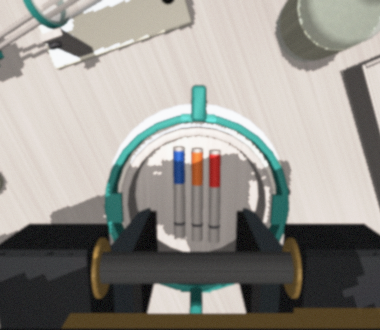

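```bash
python3 -c "
from h import *
plan([441,-392,190],-112.3)"
```

```text
tcp [595.4 -42.4 181.2] yaw -22.2 zaxis [ 0.001 -0.001 -1.   ] j [-0.09  0.37  1.57 -0.    1.2   0.3 ] F [-1.1 -0.2  0.5] open 0.5 t 56.2
world d [-154.4 -349.6    8.8] travel now [-0.0132  0.4775 -0.0108] | turn z 2.001 | travel turned [ 0.4775  0.0128 -0.011 ]
```

```bash
python3 -m handwheel '[{"claw":0.5,"travel":[-0.0019,0.0682,-0.0014],"rotation":[0,0,0]},{"claw":0.5,"travel":[-0.0019,0.0682,-0.0014],"rotation":[0,0,0]},{"claw":0.5,"travel":[-0.0019,0.0682,-0.0014],"rotation":[0,0,0]},{"claw":0.5,"travel":[-0.0019,0.0682,-0.0014],"rotation":[0,0,0]},{"claw":0.5,"travel":[-0.0019,0.0682,-0.0014],"rotation":[0,0,0]},{"claw":0.5,"travel":[-0.0019,0.0682,-0.0014],"rotation":[0,0,0]},{"claw":0.5,"travel":[-0.0019,0.0682,-0.0014],"rotation":[0,0,0]},{"claw":0.5,"travel":[0,0,0],"rotation":[0,0,0.2]}]'
python3 -m handwheel '[{"claw":0.5,"travel":[0,0,0],"rotation":[0,0,0.225]},{"claw":0.5,"travel":[0,0,0],"rotation":[0,0,0.225]},{"claw":0.5,"travel":[0,0,0],"rotation":[0,0,0.225]},{"claw":0.5,"travel":[0,0,0],"rotation":[0,0,0.225]},{"claw":0.5,"travel":[0,0,0],"rotation":[0,0,0.225]},{"claw":0.5,"travel":[0,0,0],"rotation":[0,0,0.225]},{"claw":0.5,"travel":[0,0,0],"rotation":[0,0,0.225]},{"claw":0.5,"travel":[0,0,0],"rotation":[0,0,0.225]}]'
python3 -m handwheel '[{"claw":0.5,"travel":[0,0,0],"rotation":[0,0,0]},{"claw":0.5,"travel":[0,0,0],"rotation":[0,0,0]}]'
python3 - <<'E'
from h import *
look('wrist','w12')
for l in ['lid','lid_handle']:
    for r in place_of(l,'wrist'): print(l,round(r['score'],2),np.round(r['xyz'],0),proj('wrist',r['xyz']).round())
plan([513,-421,17],-112.3)
im=cv2.imread('pics/w12.png')
g=cv2.cvtColor(im,cv2.COLOR_BGR2GRAY); m=(g<70).astype(np.uint8); m[200:]=0
n,l,st,ce=cv2.connectedComponentsWithStats(m)
for i in range(1,n):
    if st[i,4]>150:
        c=np.argwhere(l==i)[:,::-1].astype(np.float32); r=cv2.minAreaRect(c); bp=cv2.boxPoints(r); print(st[i],r)
        s=sorted(range(4),key=lambda k:bp[k][1]); a=(bp[s[0]]+bp[s[1]])/2;b=(bp[s[2]]+bp[s[3]])/2
        A=unproj('wrist',*a,38);B=unproj('wrist',*b,38);print(A.round(1),B.round(1),((A+B)/2).round(1),np.hypot(*(A-B)[:2]),np.degrees(np.arctan2(A[1]-B[1],A[0]-B[0])))
E
```

```text
time: 57.18
tcp_pos: [439.5, -395.4, 189.4]
ee_rot: [0.962, -0.274, 0.001, 0.001]
wrist_force: [0.4, 1.6, 0.5]
opening: 0.498
time: 58.18
tcp_pos: [441.2, -391.9, 189.5]
ee_rot: [-0.555, 0.832, -0.001, 0.001]
wrist_force: [-0.6, 0.2, 0.6]
opening: 0.504
time: 58.42
tcp_pos: [441.2, -391.9, 189.6]
ee_rot: [-0.559, 0.829, -0.001, 0.001]
wrist_force: [-0.5, -0.5, 0.5]
opening: 0.501
lid_handle 0.73 [ 510. -420.   37.] [257. 100.]
tcp [ 441.2 -391.9  189.7] yaw -112.2 zaxis [ 0.002 -0.001 -1.   ] j [-0.75  0.36  1.57  0.    1.21  1.21] F [ 0.3 -0.3 -0.2] open 0.499 t 58.6
world d [  71.8  -29.1 -172.7] travel now [-2.000e-04 -9.630e-02  2.161e-01] | turn z 0.003 | travel turned [-0.0004 -0.0968  0.2158]
[ 378    0  134   47 2437] ((444.49993896484375, 22.999996185302734), (132.99996948242188, 45.99999237060547), 0.0)
[ 526.8 -600.8   38. ] [ 490.8 -591.6   38. ] [ 508.8 -596.2   38. ] 37.18423701675734 -14.409971323795425
[250  70  12  59 602] ((255.48890686035156, 99.01063537597656), (10.236710548400879, 58.16017150878906), 1.2453644275665283)
[ 535.4 -429.    38. ] [ 488.  -408.4   38. ] [ 511.7 -418.7   38. ] 51.65587014800085 -23.503017506921527
```

View pics/w12.png

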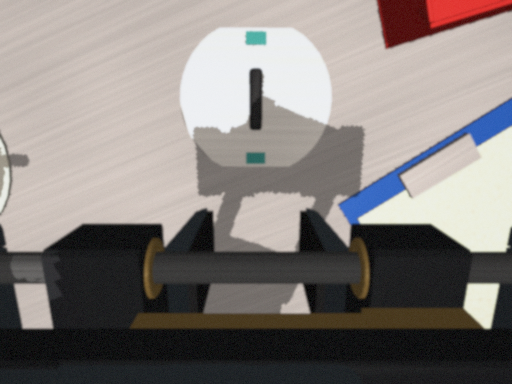

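```bash
python3 -m handwheel '[{"claw":0.5,"travel":[-0.0011,-0.0468,0],"rotation":[0,0,0.028]},{"claw":0.5,"travel":[0,-0.0468,0],"rotation":[0,0,0]},{"claw":0.5,"travel":[0,0,0.06],"rotation":[0,0,0]},{"claw":0.5,"travel":[0,0,0.06],"rotation":[0,0,0]},{"claw":0.5,"travel":[0,0,0.06],"rotation":[0,0,0]},{"claw":0.5,"travel":[0,0,0.035],"rotation":[0,0,0]},{"claw":0.5,"travel":[0,0,0],"rotation":[0,0,0]}]'
python3 -m handwheel '[{"claw":1,"travel":[0,0,0],"rotation":[0,0,0]},{"claw":1,"travel":[0,0,0],"rotation":[0,0,0]},{"claw":1,"travel":[0,0,0],"rotation":[0,0,0]},{"claw":1,"travel":[0,0,0],"rotation":[0,0,0]},{"claw":1,"travel":[0,0,0],"rotation":[0,0,0]}]' 50
```

```text
time: 59.45
tcp_pos: [509.5, -419.2, 15.4]
ee_rot: [-0.549, 0.836, 0.002, -0.0]
wrist_force: [-0.7, -0.3, 0.2]
opening: 0.501
time: 60.08
tcp_pos: [511.4, -420.5, 19.0]
ee_rot: [-0.548, 0.836, -0.002, 0.001]
wrist_force: [0.1, 1.2, 5.9]
opening: 0.132
```

```bash
python3 -m handwheel '[{"claw":1,"travel":[0,0,-0.02],"rotation":[0,0,0]},{"claw":1,"travel":[0,0,-0.04],"rotation":[0,0,0]},{"claw":1,"travel":[0,0,-0.04],"rotation":[0,0,0]},{"claw":1,"travel":[0,0,-0.05],"rotation":[0,0,0]},{"claw":1,"travel":[0,0,0],"rotation":[0,0,0]},{"claw":1,"travel":[0,0,0],"rotation":[0,0,0]}]'
python3 -c "
from h import *
plan([588.3,-61.6,140],-112.4)"
```

```text
time: 60.82
tcp_pos: [509.7, -419.6, 136.5]
ee_rot: [-0.548, 0.836, 0.0, 0.0]
wrist_force: [-0.5, 0.9, -3.0]
opening: 0.128
tcp [ 509.7 -419.6  136.5] yaw -113.5 zaxis [-0.     0.001 -1.   ] j [-0.71  0.5   1.47  0.    1.17  1.27] F [-0.5  0.9 -3. ] open 0.128 t 60.8
world d [ 78.6 358.    3.5] travel now [-0.4495  0.0883 -0.004 ] | turn z -0.024 | travel turned [-0.4512  0.0797 -0.0043]
```

```bash
python3 -m handwheel '[{"claw":1,"travel":[-0.056,0.01125,0],"rotation":[0,0,0]},{"claw":1,"travel":[-0.056,0.01125,0],"rotation":[0,0,0]},{"claw":1,"travel":[-0.056,0.01125,0],"rotation":[0,0,0]},{"claw":1,"travel":[-0.056,0.01125,0],"rotation":[0,0,0]},{"claw":1,"travel":[-0.056,0.01125,0],"rotation":[0,0,0]},{"claw":1,"travel":[-0.056,0.01125,0],"rotation":[0,0,0]},{"claw":1,"travel":[-0.056,0.01125,0],"rotation":[0,0,0]},{"claw":1,"travel":[-0.056,0.01125,0],"rotation":[0,0,0]}]'
python3 -m handwheel '[{"claw":1,"travel":[0,0,0.025],"rotation":[0,0,0]},{"claw":1,"travel":[0,0,0.025],"rotation":[0,0,0]},{"claw":1,"travel":[0,0,0],"rotation":[0,0,0]},{"claw":1,"travel":[0,0,0],"rotation":[0,0,0]}]'
python3 - <<'E'
from h import *
imaging.read_camera('top'); imaging.read_camera('scene'); 
b=look('wrist','w13')
for c in ['top','scene']:
  for l in ['lid','lid_handle','wing_a','pot']:
    for r in place_of(l,c): print(c,l,round(r['score'],2),np.round(r['xyz'],0))
plan([586.8,-62,59],-112.4)
E
```

```text
time: 61.82
tcp_pos: [586.2, -61.3, 135.3]
ee_rot: [-0.548, 0.836, 0.0, -0.001]
wrist_force: [0.6, -0.2, -3.3]
opening: 0.128
time: 62.32
tcp_pos: [587.4, -63.1, 97.3]
ee_rot: [-0.548, 0.836, -0.001, 0.0]
wrist_force: [-0.8, 0.9, -3.1]
opening: 0.128
top wing_a 0.55 [627.  22.  84.]
scene lid 0.64 [590. -62.  75.]
scene lid_handle 0.88 [587. -63. 120.]
scene lid_handle 0.18 [769. 193.  -2.]
scene wing_a 0.9 [627.  21.  83.]
scene wing_a 0.88 [ 551. -147.   85.]
scene wing_a 0.2 [390.  30.  -0.]
scene pot 0.63 [587. -60.  -0.]
tcp [587.6 -62.9  97.9] yaw -113.5 zaxis [ 0.002 -0.001 -1.   ] j [-0.13  0.44  1.69 -0.    1.01  1.86] F [-0.3  1.7 -2.6] open 0.124 t 62.9
world d [ -0.8   0.9 -38.9] travel now [-0.0007  0.0015  0.0486] | turn z -0.024 | travel turned [-0.0007  0.0014  0.0486]
```

View pics/w13.png

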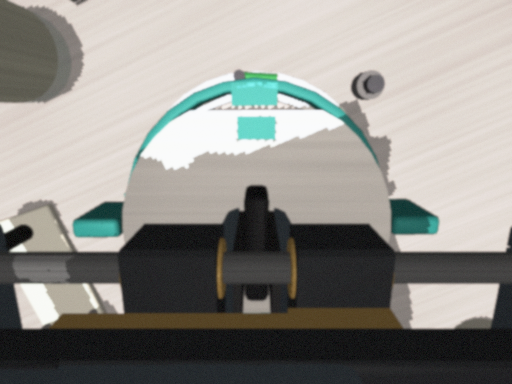

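```bash
python3 -m handwheel '[{"claw":1,"travel":[-0.0005,0.001,0.012],"rotation":[0,0,-0.022]},{"claw":1,"travel":[0,0,0.012],"rotation":[0,0,0]},{"claw":1,"travel":[0,0,0.012],"rotation":[0,0,0]},{"claw":1,"travel":[0,0,0.006],"rotation":[0,0,0]},{"claw":1,"travel":[0,0,0],"rotation":[0,0,0]}]'
```

```text
time: 63.5
tcp_pos: [586.9, -62.2, 63.5]
ee_rot: [-0.556, 0.832, -0.001, 0.0]
wrist_force: [0.1, -1.1, -2.4]
opening: 0.125
```

```bash
python3 -m handwheel '[{"claw":1,"travel":[0,0,0.004],"rotation":[0,0,0]},{"claw":1,"travel":[0,0,0.003],"rotation":[0,0,0]},{"claw":1,"travel":[0,0,0],"rotation":[0,0,0]}]'
```

```text
time: 63.88
tcp_pos: [587.4, -62.3, 58.9]
ee_rot: [-0.556, 0.831, -0.001, 0.001]
wrist_force: [-0.4, 0.6, -0.6]
opening: 0.124
```

```bash
python3 -m handwheel '[{"claw":1,"travel":[0,0,0.002],"rotation":[0,0,0]},{"claw":1,"travel":[0,0,0],"rotation":[0,0,0]},{"claw":0.6,"travel":[0,0,0],"rotation":[0,0,0]},{"claw":0.6,"travel":[0,0,0],"rotation":[0,0,0]},{"claw":0.6,"travel":[0,0,0],"rotation":[0,0,0]},{"claw":0.6,"travel":[0,0,-0.03],"rotation":[0,0,0]},{"claw":0.5,"travel":[0,0.04,-0.06],"rotation":[0,0,0]},{"claw":0.5,"travel":[0,0.057,-0.06],"rotation":[0,0,0]}]'
python3 -m handwheel '[{"claw":0.5,"travel":[0,0,-0.03],"rotation":[0,0,0]},{"claw":0.5,"travel":[0,0,0],"rotation":[0,0,0]}]'
python3 - <<'E'
from h import *
imaging.read_camera('scene'); 
b=look('wrist','w14')
for c in ['scene','wrist']:
  for l in ['lid','lid_handle','wing_a','probe_1']:
    for r in place_of(l,c): print(c,l,round(r['score'],2),np.round(r['xyz'],0))
plan([554,-149,62],-22.3)
E
```

```text
time: 64.88
tcp_pos: [517.4, -33.3, 174.8]
ee_rot: [-0.555, 0.832, -0.001, 0.001]
wrist_force: [0.3, 1.2, 1.0]
opening: 0.5
time: 65.12
tcp_pos: [518.6, -33.4, 200.0]
ee_rot: [-0.556, 0.831, -0.003, 0.003]
wrist_force: [-0.9, 0.6, -0.7]
opening: 0.503
scene lid 0.65 [593. -63.  40.]
scene lid_handle 0.94 [585. -62.  81.]
scene lid_handle 0.69 [590. -60.   1.]
scene wing_a 0.85 [625.  27.  81.]
scene wing_a 0.84 [ 552. -152.   87.]
scene probe_1 0.43 [390.  31.   1.]
scene probe_1 0.36 [772. 192.  -1.]
wrist lid 0.81 [588. -66.  39.]
wrist lid_handle 0.67 [591. -63.  79.]
wrist wing_a 0.97 [ 550. -145.   80.]
wrist wing_a 0.76 [623.  28.  84.]
tcp [517.4 -33.4 197.4] yaw -112.5 zaxis [ 0.001 -0.001 -1.   ] j [-0.09  0.24  1.72 -0.    1.18  1.88] F [-0.6  0.2 -0.9] open 0.497 t 65.6
world d [  36.6 -115.6 -135.4] travel now [ 0.1158 -0.0973  0.1694] | turn z -2.005 | travel turned [0.0971 0.1163 0.1692]
```

View pics/w14.png

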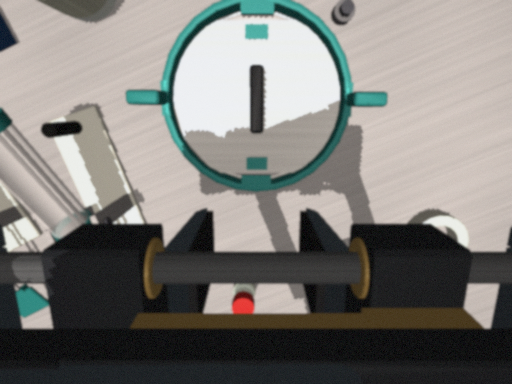

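```bash
python3 -m handwheel '[{"claw":0.5,"travel":[0.0386,-0.0324,0],"rotation":[0,0,0]},{"claw":0.5,"travel":[0.0386,-0.0324,0],"rotation":[0,0,0]},{"claw":0.5,"travel":[0.0386,-0.0324,0],"rotation":[0,0,0]},{"claw":0.6,"travel":[0,0,0],"rotation":[0,0,-0.2228]},{"claw":0.6,"travel":[0,0,0],"rotation":[0,0,-0.2228]},{"claw":0.6,"travel":[0,0,0],"rotation":[0,0,-0.2228]},{"claw":0.6,"travel":[0,0,0],"rotation":[0,0,-0.2228]},{"claw":0.6,"travel":[0,0,0],"rotation":[0,0,-0.2228]}]'
python3 -m handwheel '[{"claw":0.6,"travel":[0,0,0],"rotation":[0,0,-0.2228]},{"claw":0.6,"travel":[0,0,0],"rotation":[0,0,-0.2228]},{"claw":0.6,"travel":[0,0,0],"rotation":[0,0,-0.2228]},{"claw":0.6,"travel":[0,0,0],"rotation":[0,0,-0.2228]},{"claw":0.6,"travel":[0,0,0],"rotation":[0,0,0]},{"claw":0.6,"travel":[0,0,0],"rotation":[0,0,0]}]'
python3 - <<'E'
from h import *
plan([554.2,-149.2,62],-22.3)
E
```

```text
time: 66.62
tcp_pos: [553.9, -148.8, 198.0]
ee_rot: [0.857, -0.515, 0.001, -0.0]
wrist_force: [-0.9, -0.2, 0.8]
opening: 0.399
time: 67.38
tcp_pos: [553.9, -148.8, 198.1]
ee_rot: [0.981, -0.194, 0.001, 0.0]
wrist_force: [0.6, -0.6, -0.1]
opening: 0.402
tcp [ 553.9 -148.8  198.1] yaw -22.4 zaxis [ 0.002 -0.001 -1.   ] j [-0.28  0.33  1.6  -0.    1.22  0.11] F [ 0.6 -0.6 -0.1] open 0.402 t 67.4
world d [   0.3   -0.4 -136.1] travel now [0.0002 0.0003 0.1702] | turn z -0.003 | travel turned [0.0006 0.0003 0.1702]
```

```bash
python3 -m handwheel '[{"claw":0.6,"travel":[0,0,0.06],"rotation":[0,0,0]},{"claw":0.6,"travel":[0,0,0.06],"rotation":[0,0,0]},{"claw":0.6,"travel":[0,0,0.05],"rotation":[0,0,0]},{"claw":0.83,"travel":[0,0,0],"rotation":[0,0,0]},{"claw":0.83,"travel":[0,0,0],"rotation":[0,0,0]},{"claw":0.83,"travel":[0,0,0],"rotation":[0,0,0]},{"claw":0.83,"travel":[0,0,0],"rotation":[0,0,0]}]' 30
python3 -m handwheel '[{"claw":0.83,"travel":[-0.0182,-0.0014,0],"rotation":[0,0,0.2]},{"claw":0.83,"travel":[-0.0182,-0.0014,0],"rotation":[0,0,0.2]},{"claw":0.83,"travel":[-0.0182,-0.0014,0],"rotation":[0,0,0.2]},{"claw":0.83,"travel":[-0.0182,-0.0014,0],"rotation":[0,0,0.2]}]'
```

```text
time: 68.25
tcp_pos: [554.5, -149.0, 63.0]
ee_rot: [0.981, -0.193, 0.002, 0.0]
wrist_force: [0.2, 0.5, 0.4]
opening: 0.169
time: 68.75
tcp_pos: [511.9, -113.4, 63.2]
ee_rot: [0.872, -0.489, 0.004, 0.0]
wrist_force: [3.5, -4.8, -1.3]
opening: 0.167
```

```bash
python3 -m handwheel '[{"claw":0.83,"travel":[-0.0182,-0.0014,0],"rotation":[0,0,0.2]},{"claw":0.83,"travel":[-0.0182,-0.0014,0],"rotation":[0,0,0.2]},{"claw":0.83,"travel":[-0.0182,-0.0014,0],"rotation":[0,0,0.2]},{"claw":0.83,"travel":[-0.0182,-0.0014,0],"rotation":[0,0,0.2]}]'
python3 -m handwheel '[{"claw":0.83,"travel":[-0.0182,-0.0014,0],"rotation":[0,0,0.2]},{"claw":0.83,"travel":[-0.0182,-0.0014,0],"rotation":[0,0,0.2]},{"claw":0.83,"travel":[-0.003,-0.0001,0],"rotation":[0,0,0.03]},{"claw":0.83,"travel":[0,0,0],"rotation":[0,0,0]}]'
```

```text
time: 69.25
tcp_pos: [496.9, -54.9, 62.7]
ee_rot: [-0.678, 0.735, -0.001, 0.002]
wrist_force: [1.1, 3.4, -0.3]
opening: 0.169
time: 69.75
tcp_pos: [504.1, -25.6, 62.2]
ee_rot: [-0.548, 0.836, -0.001, 0.001]
wrist_force: [-0.5, 0.6, -0.2]
opening: 0.168
```

```bash
python3 -m handwheel '[{"claw":0.6,"travel":[0,0,0],"rotation":[0,0,0]},{"claw":0.6,"travel":[0,0,0],"rotation":[0,0,0]},{"claw":0.6,"travel":[0,0,-0.04],"rotation":[0,0,0]},{"claw":0.5,"travel":[0,0,-0.06],"rotation":[0,0,0]},{"claw":0.5,"travel":[0,0,-0.06],"rotation":[0,0,0]},{"claw":0.5,"travel":[0,0,-0.02],"rotation":[0,0,0]},{"claw":0.5,"travel":[0,0,0],"rotation":[0,0,0]},{"claw":0.5,"travel":[0,0,0],"rotation":[0,0,0]}]'
python3 - <<'E'
from h import *
for c in ['top','scene','wrist']:
  im=imaging.read_camera(c)
  if c=='wrist':
    h=cv2.cvtColor(im,cv2.COLOR_BGR2HSV); m=cv2.inRange(h,(80,100,40),(98,255,255)); m[215:]=0; n,l,st,ce=cv2.connectedComponentsWithStats(m)
    for i in range(1,n):
      if st[i,4]>60: print(st[i].tolist(),ce[i].round(0),unproj('wrist',*ce[i],57).round(0))
    ys,xs=np.nonzero(l==1+np.argmax(st[1:,4])); k=ys>ys.max()-12; print('near wing tip',xs[k].mean(),ys.max(),unproj('wrist',xs[k].mean(),ys.max()-6,84).round(1))
  for l in ['lid','lid_handle','wing_a','probe_1']:
    for r in place_of(l,c):
      if r['score']>.3: print(c,l,round(r['score'],2),np.round(r['xyz'],0))
plan([0,0,0],-112.4)
E
```

```text
time: 70.75
tcp_pos: [503.0, -25.3, 204.8]
ee_rot: [-0.547, 0.837, -0.0, -0.0]
wrist_force: [-0.6, -0.4, 0.4]
opening: 0.501
top wing_a 0.54 [ 680. -103.   85.]
scene lid 0.7 [593. -65.  40.]
scene lid_handle 0.9 [584. -64.  80.]
scene wing_a 0.79 [503. -28.  86.]
scene wing_a 0.65 [676. -99.  82.]
[164, 0, 187, 201, 4940] [257.  93.] [578. -57.  57.]
[245, 7, 21, 13, 263] [255.  13.] [639. -83.  57.]
[0, 91, 15, 25, 241] [  5. 102.] [663. 157.  57.]
[249, 140, 18, 11, 179] [258. 145.] [535. -39.  57.]
near wing tip 258.0387596899225 200 [497.3 -23.   84. ]
wrist lid 0.55 [590. -63.  39.]
wrist lid_handle 0.57 [591. -61.  77.]
wrist wing_a 0.95 [505. -25.  83.]
wrist wing_a 0.33 [589. -66.  41.]
tcp [503.8 -25.2 206.1] yaw -113.6 zaxis [ 0.002 -0.001 -1.   ] j [-0.07  0.21  1.74 -0.    1.19  1.91] F [-0.5 -0.1  0.5] open 0.501 t 71.5
world d [-503.8   25.2 -206.1] travel now [0.2234 0.5903 0.2561] | turn z -0.027 | travel turned [0.2108 0.5942 0.2576]
```

```bash
python3 -c "
from h import *
manip.close_job(); print(manip.get_obs()['time'])"
```

```text
the job is handed in; nothing more can be done
the job is handed in; nothing more can be done
```

The job is done and handed in, at about 72 s of the 210 s allowed; no verdict was given.

**What I did:**
- I opened the ring a quarter turn by its near wing and set the lid down flat at about (520, -380).
- I tipped all three loaded tubes and laid the orange, blue and red probes side by side in the pot.
- I put the lid back and turned the ring clockwise until it locked. I did not touch the blue look-alike stand.

**Last checks, with the gripper clear:**
- **Lid:** read at (590, -63) to (593, -65), with its origin 39–40 mm up. My best measurement of the pot axis is (588.5, -61.5). That puts it home to within the networks' 4 mm error.
- **Ring:** the wings are back where they started, within 1–2°, against a limit of about 4°. That shows it locked; I had no direct reading of the joint.
- **Probes:** all three were seen lying in the pot before the lid went on, at about 10–19 mm up.

**What went off plan:**
- The lid was knocked about 40 mm aside while it lay on the trolley. It stayed flat, and I measured its place again before picking it up.
- My first approach to the red probe brought the last joint to 2.54 of its 2.56 limit, so I backed off and gripped it with the tool turned half round.
- I saw no sign of the grip slackening.
- I did not measure the bystanders' positions again at the end. The pictures I looked at showed nothing disturbed.

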